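# Hang the keyhole bins and fill the blue one with bath balls

## Robot

A 7-joint arm with a two-finger parallel gripper is mounted at the origin on the work surface. World frame = base frame: x ahead of the robot, y to its left, z up, the work surface at z = 0. Lengths are in m, angles in degrees, forces in N, time in s.
With the tool pointing down it reaches from about 0.425 to 0.95 m from the base axis. Payload 4.7 kg.
Tool frame: the origin (TCP) lies at the very end of the fingers, on their centre line; the grasp point (between the pads) lies 19 mm behind it; z points along the fingers, y is the line along which they close (so a half turn about z gives the same grasp; the last joint's range is limited). The gripper opens to 85 mm and grips with 20 to 120 N. Pads are 22 mm wide; open, the fingers measure 114 mm over their backs; the gripper's body (76 mm by 85 mm) begins 54 mm behind the grasp point. The pads swing forward as they close: fully open they stand 13 mm farther back than shut.
Start: joints at [-65.713, 26.849, -2.785, 87.806, 1.381, 65.374, -4.715], TCP at [0.295, 0.607, 0.231] pointing down, gripper open.
Joint ranges: [-148.3, 148.3], [-19.14, 114.17], [-79.39, 73.82], [5.75, 140.21], [-59.74, 239.74], [12.07, 113.84], [-152.46, 152.46]. Speed limits (degrees/s): [147.25, 147.25, 180, 180, 180, 180, 180].

## Interface

Orientations are given as [roll, pitch, yaw] about the fixed x, y, z axes, in that order (R = Rz(yaw) Ry(pitch) Rx(roll)).
In Python, from cell import arm gives the robot as it stands.
- The arm moves only by the tool send_rows, never from a script. Its argument "rows" is one flat list of numbers, 7 for each row, row after row: the shift along the tool's x, y, z in units of 5 cm (1.0 is 5 cm), then the turn, a rotation vector about the tool's x, y, z in units of 0.15 rad (1.0 is 0.15 rad), then the opening, from 0 (shut) to 1 (fully open). In form: [dx, dy, dz, rx, ry, rz, gripper, dx, dy, dz, rx, ry, rz, gripper, ...]. A call has 1 to 12 rows; each row shifts and turns the commanded pose from where the row before left it, along the tool's axes as they then stand; what a row does not reach is not made up. A row lasts 1/10 s, in which the tool goes at most 50 mm and 8.59 degrees, less where a joint would pass 70% of its speed; a pose out of reach is approached as far as the arm can. A call with a number of a shift or a turn outside -1 to 1 is refused whole. A call with a gripper value outside its range is refused whole. The fingers move at their own pace and stop on an object; "newtons" is the grip in N (left out, the last holds). Time passes only in rows, so rows that do not move let the fingers close. It gives the time, the measured TCP pose, the force, the opening and the grip force at its end, in the units of the state.
- arm.sense(): the state, without advancing time (a new reading comes with each control period).
- arm.get_image(name): name is "scene" or "side" or "wrist"; returns the picture (420x560x3 uint8, red, green, blue); there is no depth.
- arm.get_calibration(name): a dict with "K" (3x3 intrinsics, pixels), "extrinsics" (4x4, takes a point from world to camera coordinates); the wrist camera has in their place "T_tool_cam" (4x4, takes a point from camera to tool coordinates, whose origin is the TCP and whose axes are the flange's). Camera axes: x right, y down, z forward; pixel columns grow to the right and rows downward; lengths in m; the calibration is good to about 2 mm. A picture is of the moment at which its call begins: read the wrist's pose just before it. get_calibration takes no time and is no camera call.
- arm.job_done(): hands the job in; it is judged then, once.
Trained networks look in the newest picture that a camera, given by its name, has taken for a name from the list of things; names that differ only in an ending like _2 or _b are one class to them, and where a whole thing is asked for, a point or a joint stands for the part that bears it (a point fixed in the world has none). Each returns a list of dicts, best first, with "conf" (0 to 1); they miss things now and then, are a little off and sometimes report something else, mostly with a low value. They report only what shows in the picture. A call takes as long as a camera call.
- arm.search_frame(camera, label): "point" ([column, row] in pixels, amid what is visible of it).
- arm.regions_of(camera, label): "pixels" (420x560 bool, what is visible of it) and "point" ([column, row] in pixels, amid what is visible of it).
- arm.pinpoint(camera, label): "point" ([column, row] in pixels: a listed point, or the origin of a listed thing).
The state is a dict: "t": time; "joint_positions": joint angles; "qvel": joint speeds; "tau": joint torques, N m; "eef_pos": TCP position; "eef_rot": TCP orientation; "wrist_force": force on the tool from outside, world axes, zero at the start; "torque": the same for the moment, N m; "opening": opening from 0.0 (shut) to 1.0 (fully open); "gripper_force": force on a finger pad.
Only numpy, scipy, OpenCV 4.12 (cv2) and the standard library are available. Lean on these libraries where they do the work, as an engineer would, in place of code of your own. Each camera call takes 0.05 s, during which the arm holds its last target. There are 200 camera calls.

## Task

Hang every bin that stands on the bench on the white panel by its keyhole, one bin to a screw (any screw): the screw head goes in through the round hole and the bin then slides down until the shank is fully home at the top of the slot, and every bin must be left hanging straight. Once the blue bin is hanging, pour all the white bath balls from the beaker into it, and stand the empty beaker upright back on the black tray; leave the other things on the bench where they are.

Things in the scene. Friction and masses are not known exactly. Their poses are not given: they have to be found in the camera images.
- bin_blue_mid (a point): A blue plastic bin, standing on the bench at the start: open box 100 mm deep (x +-50) x 100 wide (y +-50) x 95 high, walls 4 mm, with a taller back plate 6 mm thick, 100 wide, 172 high (x +50 to +56). About 0.2 kg. This point is on the box's centre line, 86 mm above its underside; z up, +x to the plate. Grip the bare top of the plate (126 to 172 mm up) across its thickness.
- bin_blue_seat (a point): On the blue plastic bin's plate: where the screw's shank rests when the bin hangs fully home, at the top of the slot; x +53, z +36.5 mm from the bin's mid point, same axes. The keyhole is on the plate's centre line: a round hole 21 mm across, its centre 22.5 mm below this point, and a slot 10 mm wide running up from it, ending 3.5 mm above this point. The plate's outer face (+x) goes against the panel.
- bin_grey1_mid (a point): A grey plastic bin, which may be absent; same shape, size and axes as the blue bin. This point is on its box's centre line, 86 mm above its underside.
- bin_grey1_seat (a point): On the grey plastic bin's plate: where the screw's shank rests when the bin hangs fully home, at the top of the slot; x +53, z +36.5 mm from the bin's mid point, same axes. Keyhole as on the blue bin.
- bin_grey2_mid (a point): A second, identical grey plastic bin, which may be absent; same shape, size and axes as the blue bin. This point is on its box's centre line, 86 mm above its underside.
- bin_grey2_seat (a point): On the second, identical grey plastic bin's plate: where the screw's shank rests when the bin hangs fully home, at the top of the slot; x +53, z +36.5 mm from the bin's mid point, same axes. Keyhole as on the blue bin.
- screw1 (a point): Screw 1 of 3 on the panel's front, 165 mm above the bench, 130 mm apart: shank 7 mm thick, 9 mm long, then a flat head 15 mm across and 4 mm thick (13 mm proud in all). This point is on the shank's axis, 5 mm out from the panel's face; +x points straight into the panel, y runs along it, z is up.
- screw2 (a point): Screw 2 of 3 on the panel's front, 165 mm above the bench, 130 mm apart: shank 7 mm thick, 9 mm long, then a flat head 15 mm across and 4 mm thick (13 mm proud in all). This point is on the shank's axis, 5 mm out from the panel's face; +x points straight into the panel, y runs along it, z is up.
- screw3 (a point): Screw 3 of 3 on the panel's front, 165 mm above the bench, 130 mm apart: shank 7 mm thick, 9 mm long, then a flat head 15 mm across and 4 mm thick (13 mm proud in all). This point is on the shank's axis, 5 mm out from the panel's face; +x points straight into the panel, y runs along it, z is up.
- panel: White upright mounting panel, fixed: 440 mm long, 15 mm thick, its top edge 179 mm above the bench, on two feet that reach 95 mm out behind it and 25 mm in front; nothing stands behind it. Origin at the middle of its length and thickness, on the bench; its front, with the screws, faces -x; y runs along it.
- beaker_mid (a point): Clear plastic beaker standing on the tray, 85 mm high, 56 mm across at the foot and 68 at the rim (62 at half height), 3 mm wall, 5 mm base, 0.12 kg, holding the balls. This point is its centre, half-way up (42.5 mm above its underside); z is its axis, mouth up.
- tray_mid (a point): Black square tray, 160 mm over its edges, fixed; floor 5 mm thick, rim 10 mm high. This point is the middle of its floor's upper face, 5 mm above the bench.
- ball1_center (a point): White plastic bath ball, 22 mm across, 10 g, in the beaker at the start (four to six of the six balls are there, the others absent). This point is its centre.
- ball2_center (a point): White plastic bath ball, 22 mm across, 10 g, in the beaker at the start (four to six of the six balls are there, the others absent). This point is its centre.
- ball3_center (a point): White plastic bath ball, 22 mm across, 10 g, in the beaker at the start (four to six of the six balls are there, the others absent). This point is its centre.
- ball4_center (a point): White plastic bath ball, 22 mm across, 10 g, in the beaker at the start (four to six of the six balls are there, the others absent). This point is its centre.
- ball5_center (a point): White plastic bath ball, 22 mm across, 10 g, in the beaker at the start (four to six of the six balls are there, the others absent). This point is its centre.
- ball6_center (a point): White plastic bath ball, 22 mm across, 10 g, in the beaker at the start (four to six of the six balls are there, the others absent). This point is its centre.
- reagent: Bystander: amber reagent bottle 62 mm across and 150 high; not to be disturbed. Origin at the centre of its underside.
- tip_box: Bystander: orange pipette-tip box 85 x 125 x 67 mm; not to be disturbed. Origin at the centre of its underside.
- timer: Bystander: white bench timer 70 x 70 x 18 mm; not to be disturbed. Origin at the centre of its underside.
- cryobox: Bystander: small white and green cryobox 50 x 50 x 42 mm; not to be disturbed. Origin at the centre of its underside.

How it is judged:
By the outcome, as a careful person would: the job done as asked, in the order asked, and still so for the second after the job is handed in, with the robot touching nothing.
Of bin_grey1, bin_grey2 only 1 to 2 are there at a start; the rules pass over those that are not, and their reading is None.
Of ball4, ball5, ball6 only 1 to 3 are there at a start; the rules pass over those that are not, and their reading is None.
At some moment in a run one of bin_blue, bin_grey1, bin_grey2 may be knocked a few centimetres aside while the robot is not near it.
It also fails if it takes over 208 s, if anything falls off the work surface, if the arm or the gripper's body presses on something with over 40 N, if the wrist force passes 120 N, or if a joint passes its speed limit or range.

## Working session

There is one attempt and no reset: what is moved stays moved. The work goes in short steps, Python scripts to look and compute and a tool call to move; the robot and the scene stay as the last step left them, time stands still between calls to the robot, and variables do not carry over. Pictures are saved under pics/ and viewed, at most 14 in all, crops included, and the job is handed in when it is done.

Besides the shell and the picture viewer there is one more tool, called in YAML: its name, and indented under it one key for each argument. send_rows: Moves the arm, as the interface text tells. Its arguments: {"type":"object","properties":{"rows":{"type":"array","items":{"type":"number","minimum":-1,"maximum":1}},"newtons":{"type":"number"}},"required":["rows"]}

```bash
ls; mkdir -p pics
cat > h.py <<'E'
import numpy as np, cv2
from cell import arm
from scipy.spatial.transform import Rotation as R
np.set_printoptions(precision=4,suppress=True)
def save(cam,fn):
    s=arm.sense(); im=arm.get_image(cam); cv2.imwrite('pics/'+fn,im[:,:,::-1]); return s,im
def cam(name,s=None):
    c=arm.get_calibration(name)
    if 'extrinsics' in c: T=np.linalg.inv(np.array(c['extrinsics']))
    else:
        T=np.eye(4);T[:3,:3]=R.from_euler('xyz',s['eef_rot'],degrees=True).as_matrix();T[:3,3]=s['eef_pos'];T=T@np.array(c['T_tool_cam'])
    return np.array(c['K']),T
def ray(name,p,s=None):
    K,T=cam(name,s); d=T[:3,:3]@np.linalg.inv(K)@np.array([p[0],p[1],1.]); return T[:3,3],d/np.linalg.norm(d)
def onz(name,p,z,s=None):
    o,d=ray(name,p,s); return o+d*(z-o[2])/d[2]
def tri(rays):
    A=0;b=0
    for o,d in rays:
        P=np.eye(3)-np.outer(d,d);A=A+P;b=b+P@o
    x=np.linalg.solve(A,b); return x,[round(float(np.linalg.norm((np.eye(3)-np.outer(d,d))@(x-o)))*1000,1) for o,d in rays]
def proj(name,X,s=None):
    K,T=cam(name,s); p=np.linalg.inv(T)@np.r_[X,1]; q=K@p[:3]; return q[:2]/q[2]
E
python3 - <<'E'
from h import *
ims=[save(n,n+'0.png')[1] for n in ('scene','side','wrist')]
print(arm.sense())
for n in ('scene','side'):
    K,T=cam(n); print(n,K.tolist(),T)
for n in ('scene','side'):
    for l in ['bin_blue_mid','bin_grey1_mid','bin_blue_seat','bin_grey1_seat','screw1','panel','beaker_mid','tray_mid','reagent','tip_box','timer','cryobox']:
        print(n,l,[(np.round(d['point'],1).tolist(),round(float(d['conf']),2)) for d in arm.pinpoint(n,l)])
E
```

```text
pics
{'t': 0.15, 'joint_positions': array([-65.7123,  26.8868,  -2.7858,  87.8579,   1.3815,  65.3746,
        -4.7183]), 'qvel': array([ 0.0547, -0.1427,  0.0542, -0.2287, -0.013 , -0.0826, -0.0022]), 'tau': array([ -0.0011, -51.077 ,  -0.0478, -23.7983,   0.0106,   0.0054,
        -0.    ]), 'eef_pos': array([0.2951, 0.6066, 0.2305]), 'eef_rot': array([-179.9143,    0.0026,  154.0566]), 'wrist_force': array([-0.024 , -0.7053,  0.0748]), 'torque': array([ 0.0468,  0.0252, -0.0491]), 'gripper_force': 0.0, 'opening': 0.9994138281772039}
scene [[390.6913554415284, 0.0, 278.24047855636354], [0.0, 390.6913554415284, 212.8408301917277], [0.0, 0.0, 1.0]] [[ 0.8764  0.3116 -0.3672  0.9197]
 [ 0.4815 -0.5855  0.6522 -0.6022]
 [-0.0118 -0.7484 -0.6631  0.6836]
 [ 0.      0.      0.      1.    ]]
side [[414.42521404305444, 0.0, 277.51795077669755], [0.0, 414.42521404305444, 206.10583045683427], [0.0, 0.0, 1.0]] [[ 0.9703 -0.1567  0.1842  0.369 ]
 [-0.2413 -0.6802  0.6921 -0.871 ]
 [ 0.0169 -0.7161 -0.6978  0.9348]
 [ 0.      0.      0.      1.    ]]
scene bin_blue_mid [([223.2, 285.2], 0.83)]

[... 583 characters left out ...]
]
side bin_grey1_mid [([298.2, 214.6], 0.88), ([243.8, 171.6], 0.66)]
side bin_blue_seat [([323.0, 251.5], 0.79)]
side bin_grey1_seat [([319.1, 201.6], 0.92)]
side screw1 [([280.7, 140.4], 0.69), ([208.3, 217.4], 0.69), ([238.2, 133.5], 0.67), ([320.3, 251.7], 0.48), ([236.6, 218.3], 0.33)]
side panel [([243.5, 168.5], 0.86)]
side beaker_mid [([242.9, 168.5], 0.66), ([302.0, 266.4], 0.58), ([245.1, 288.1], 0.57), ([238.4, 219.3], 0.52)]
side tray_mid [([238.8, 300.1], 0.75), ([323.9, 202.2], 0.54)]
side reagent [([354.8, 312.3], 0.85), ([247.3, 287.4], 0.16)]
side tip_box [([350.1, 247.4], 0.8)]
side timer [([208.6, 215.5], 0.82)]
side cryobox [([322.6, 204.4], 0.81), ([238.5, 299.5], 0.53)]
```

View pics/scene0.png

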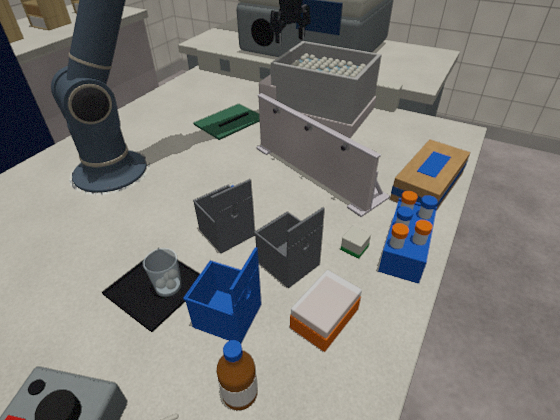

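View pics/side0.png

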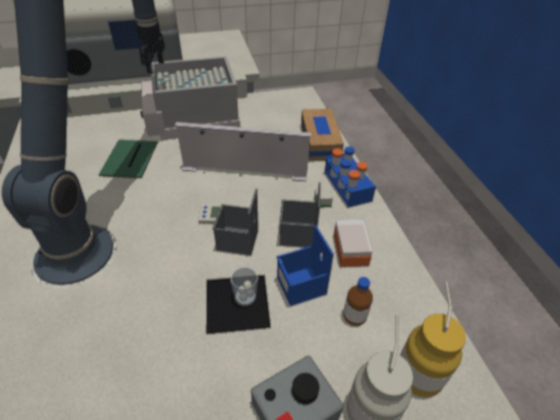

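Run:
```python
from h import *
P={'blue_mid':((223.2,285.2),(302.7,263.3)),'blue_seat':((249.1,283.2),(323,251.5)),'g1mid':((289.3,236),(298.2,214.6)),'g1seat':((304.9,234.4),(319.1,201.6)),
'sA':((343,146.3),(280.7,140.4)),'sB':((307.1,127.5),(238.2,133.5)),'panel':((310.5,175.1),(243.5,168.5)),'beaker':((164.7,273),(245.1,288.1)),'tray':((157.6,285.3),(238.8,300.1)),'reagent':((242,393.3),(354.8,312.3)),'tip':((325.3,311.8),(350.1,247.4)),'timer':((231.8,206.5),(208.6,215.5)),'cryo':((352,249.1),(322.6,204.4))}
for k,(a,b) in P.items(): print(k,*tri([ray('scene',a),ray('side',b)]))
```

```text
blue_mid [ 0.6025 -0.2544  0.0965] [1.3, 1.3]
blue_seat [ 0.6561 -0.2468  0.1228] [3.5, 3.5]
g1mid [ 0.6447 -0.0683  0.081 ] [2.6, 2.6]
g1seat [ 0.6952 -0.0957  0.1405] [2.8, 2.8]
sA [0.6564 0.189  0.1657] [5.5, 5.5]
sB [0.5305 0.2552 0.1587] [1.0, 1.0]
panel [0.5436 0.2654 0.0004] [2.2, 2.2]
beaker [ 0.4503 -0.2592  0.0477] [3.0, 3.0]
tray [ 0.4312 -0.2699  0.011 ] [0.4, 0.4]
reagent [ 0.7136 -0.3727  0.0047] [2.3, 2.3]
tip [ 0.777  -0.1653  0.0124] [4.0, 4.0]
timer [ 0.3953  0.0701 -0.0223] [11.3, 11.3]
cryo [0.7601 0.0318 0.0032] [2.8, 2.8]
```

Run:
```python
from h import *
c=arm.get_calibration('wrist'); print(np.array(c['K']),np.array(c['T_tool_cam']))
for n in ('scene','side'):
    for l in ['bin_grey1_mid','bin_grey2_seat','bin_blue_seat']:
        print(n,l,[(np.round(d['point'],1).tolist(),int(d['pixels'].sum()),round(float(d['conf']),2)) for d in arm.regions_of(n,l)])
ux=np.array([.466,.885,0])
print(arm.sense()['t'])
# screw third
for a,b in [((273.3,108.9),(200,128)),((273.3,108.9),(203,132))]: print(tri([ray('scene',a),ray('side',b)]))
for p in ['scene','side']:
  for X in [(0.6564,.189,.165),(.5305,.2552,.165),(.41,.32,.165)]: print(p,proj(p,np.array(X)))
print(tri([ray('scene',(225,215)),ray('side',(238,228))]))
```

```text
[[291.1729   0.     278.1709]
 [  0.     291.1729 210.9547]
 [  0.       0.       1.    ]] [[-0.0006 -0.9595 -0.2816  0.0716]
 [ 1.     -0.0007  0.0001  0.0006]
 [-0.0003 -0.2816  0.9595 -0.1425]
 [ 0.      0.      0.      1.    ]]
scene bin_grey1_mid []
scene bin_grey2_seat [([226.1, 213.5], 3193, 0.58)]
scene bin_blue_seat [([226.0, 296.8], 4846, 0.8)]
side bin_grey1_mid [([297.1, 223.3], 1642, 0.94), ([229.5, 309.1], 2725, 0.28)]
side bin_grey2_seat [([240.9, 228.6], 2004, 0.86), ([323.1, 200.7], 250, 0.54), ([244.6, 148.8], 5865, 0.53)]
side bin_blue_seat []
1.65
(array([0.4118, 0.2835, 0.1754]), [3.6, 3.6])
(array([0.4194, 0.2655, 0.1785]), [2.7, 2.7])
scene [342.0922 148.6652]
scene [307.3299 125.0212]
scene [279.4419 105.6887]
side [280.6901 138.8382]
side [238.1199 132.1789]
side [198.6465 125.7734]
(array([ 0.468 , -0.0613,  0.0611]), [3.5, 3.5])
```

View pics/wrist0.png

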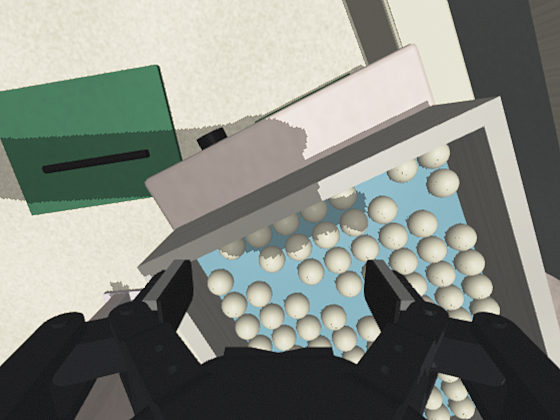

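send_rows:
  rows: [0,0,-0.9,0,0,0,1,0,0,-0.9,0,0,0,1,-0.72,-0.67,0,0,0,0,1,-0.72,-0.67,0,0,0,0,1,-0.72,-0.67,0,0,0,0,1,-0.72,-0.67,0,0,0,0,1,-0.72,-0.67,0,0,0,0,1,-0.72,-0.67,0,0,0,0,1,-0.72,-0.67,0,0,0,0,1,-0.72,-0.67,0,0,0,0,1,-0.72,-0.67,0,0,0,0,1,-0.72,-0.67,0,0,0,0,1]

```text
t: 2.85
eef_pos: [0.4728, 0.1463, 0.3217]
eef_rot: [179.9, 0.0, 154.1]
wrist_force: [1.4, 0.4, 0.6]
opening: 0.995
gripper_force: 0.0
```

```bash
cat >> h.py <<'E'
def go(pos,psi):
    """total shift in tool units (5cm) at present attitude and yaw turn in units .15rad, tool-down target"""
    s=arm.sense(); M=R.from_euler('xyz',s['eef_rot'],degrees=True).as_matrix()
    T=R.from_euler('xyz',[180,0,psi],degrees=True).as_matrix()
    print('t',s['t'],'pos',s['eef_pos'],'rot',s['eef_rot'],'| shift',M.T@(np.array(pos)-s['eef_pos'])/.05,'turn',R.from_matrix(M.T@T).as_rotvec()/.15)
def pp(n,l,f=None):
    r=(f or arm.pinpoint)(n,l); return [(np.round(d['point'],1).tolist(),round(float(d['conf']),2)) for d in r]
E
python3 - <<'E'
from h import *
s,im=save('wrist','w1.png'); print(s['eef_pos'],s['eef_rot'],s['t'],s['qvel'])
print(pp('wrist','screw1'),pp('wrist','screw1',arm.search_frame))
E
```

```text
[0.4728 0.1463 0.3217] [179.9357   0.0306 154.0675] 2.85 [34.3714  0.9775 24.9365 -0.5446 -2.4946 -0.4427 59.3723]
[([385.3, 314.9], 0.97), ([140.7, 282.7], 0.63), ([386.9, 80.4], 0.62), ([144.1, 236.4], 0.61), ([390.4, 210.9], 0.6), ([98.2, 404.6], 0.38)] [([381.0, 127.7], 0.72)]
```

View pics/w1.png

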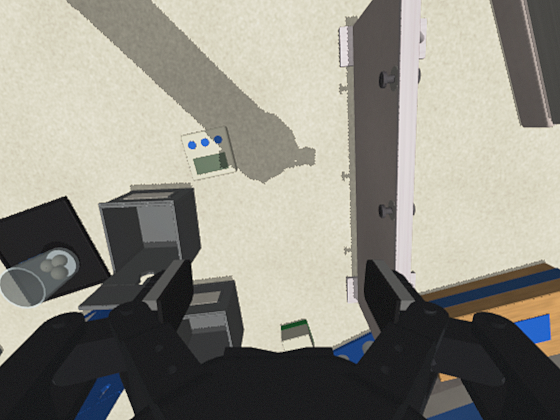

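send_rows:
  rows: [0,0,0,0,0,0,1,0,0,0,0,0,0,1]

```text
t: 3.2
eef_pos: [0.4719, 0.1499, 0.3213]
eef_rot: [180.0, -0.0, 154.2]
wrist_force: [-0.5, -0.0, 0.1]
opening: 0.998
gripper_force: 0.0
```

Run:
```python
from h import *
s,im=save('wrist','w2.png'); print(s['eef_pos'],s['eef_rot'],s['t'],s['qvel'])
r=arm.pinpoint('wrist','screw1')
for d in r: print(d['point'],d['conf'],onz('wrist',d['point'],.165,s))
for l in ['bin_grey1_seat','bin_grey1_mid','beaker_mid','timer','tray_mid']:
  for d in arm.pinpoint('wrist',l): print(l,d['point'],d['conf'],onz('wrist',d['point'],{'bin_grey1_seat':.1225,'bin_grey1_mid':.086,'beaker_mid':.0475,'timer':0,'tray_mid':.005}[l],s))
cv2.imwrite('pics/w2c.png',cv2.resize(im[40:340,340:440,::-1],None,fx=2,fy=2))
```

```text
[0.4719 0.1499 0.3213] [179.9801  -0.0244 154.2262] 3.2 [-0.3985  0.1332  0.0129 -0.0217  0.1155 -0.1357  0.0995]
[382.7, 318.8] 0.91 [0.6626 0.1978 0.165 ]
[385.6, 213.4] 0.67 [0.5393 0.2461 0.165 ]
[386.5, 82.6] 0.66 [0.4173 0.2911 0.165 ]
bin_grey1_mid [200.5, 340.6] 0.77 [ 0.6439 -0.0666  0.086 ]
bin_grey1_mid [295.9, 335.4] 0.4 [0.6999 0.071  0.086 ]
beaker_mid [44.1, 275.1] 0.7 [ 0.4512 -0.253   0.0475]
timer [209.9, 155.3] 0.89 [0.4014 0.0657 0.    ]
tray_mid [45.1, 257.9] 0.88 [ 0.4299 -0.2747  0.005 ]
```

View pics/w2c.png

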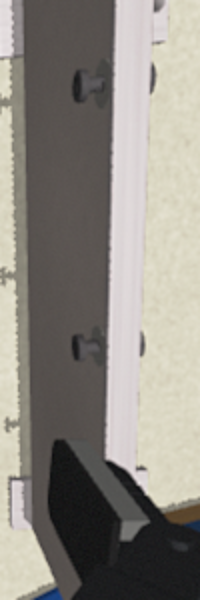

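Run:
```python
from h import *
s=arm.sense(); im=cv2.imread('pics/w2.png'); g=cv2.GaussianBlur(im,(3,3),0).mean(2)
P=[]
for r in range(20,262,6):
    row=g[r,385:405]; k=np.argmax(np.diff(row)); c=385+k+.5
    P.append((c,r))
print(P[::6])
W=np.array([onz('wrist',p,.179,s) for p in P]); 
l=cv2.fitLine(W[:,:2].astype(np.float32),cv2.DIST_HUBER,0,.001,.001).ravel(); print(l,np.degrees(np.arctan2(l[1],l[0])))
n=np.array([-l[1],l[0]]); n*=np.sign(n[1]); p0=l[2:]
for q in [(385.6,213.4),(386.5,82.6),(389,212.5),(388,82)]:
    w=onz('wrist',q,.165,s)[:2]; print(w,'dist to panel',(p0-w)@n,'along',(w-p0)@l[:2])
print('n',n,np.degrees(np.arctan2(n[1],n[0])))
```

```text
[(np.float64(397.5), 20), (np.float64(396.5), 56), (np.float64(396.5), 92), (np.float64(395.5), 128), (np.float64(394.5), 164), (np.float64(393.5), 200), (np.float64(392.5), 236)]
[ 0.9349 -0.3548  0.4729  0.2733] -20.779953
[0.5398 0.2447] dist to panel 0.003008322330955847 along 0.07277796798945471
[0.418  0.2899] dist to panel 0.003938264184767249 along -0.05721654695643901
[0.5405 0.2483] dist to panel -0.0006048520750090158 along 0.07209260315536162
[0.4181 0.2914] dist to panel 0.002531952109072314 along -0.05761607425273426
n [0.3548 0.9349] 69.22004
```

```bash
cat >> h.py <<'E'
def turn_then(pos,psi):
    """turn first, then shift in the new tool axes"""
    s=arm.sense(); M=R.from_euler('xyz',s['eef_rot'],degrees=True).as_matrix()
    T=R.from_euler('xyz',[180,0,psi],degrees=True).as_matrix()
    print('t',s['t'],'turn',R.from_matrix(M.T@T).as_rotvec()/.15,'then shift',T.T@(np.array(pos)-s['eef_pos'])/.05)
E
python3 -c "
from h import *
turn_then((.645,-.247,.33),98)"
```

```text
t 3.55 turn [-0.0006 -0.0006  6.5289] then shift [-8.3183  2.3192 -0.1752]
```

send_rows:
  rows: [0,0,0,0,0,0.93,1,0,0,0,0,0,0.93,1,0,0,0,0,0,0.93,1,0,0,0,0,0,0.93,1,0,0,0,0,0,0.93,1,0,0,0,0,0,0.93,1,0,0,0,0,0,0.95,1,-0.92,0.26,-0.02,0,0,0,1,-0.92,0.26,-0.02,0,0,0,1,-0.92,0.26,-0.02,0,0,0,1,-0.92,0.26,-0.02,0,0,0,1]

```text
t: 4.65
eef_pos: [0.5499, -0.0282, 0.3256]
eef_rot: [180.0, -0.0, 98.0]
wrist_force: [0.4, 0.4, 0.2]
opening: 1.0
gripper_force: 0.0
```

send_rows:
  rows: [-0.92,0.26,-0.02,0,0,0,1,-0.92,0.26,-0.02,0,0,0,1,-0.92,0.26,-0.02,0,0,0,1,-0.92,0.26,-0.02,0,0,0,1,-0.92,0.26,-0.02,0,0,0,1,0,0,0,0,0,0,1,0,0,0,0,0,0,1,0,0,0,0,0,0,1]

```text
t: 5.45
eef_pos: [0.6457, -0.2439, 0.33]
eef_rot: [-180.0, -0.1, 98.0]
wrist_force: [0.1, 1.3, -0.9]
opening: 0.998
gripper_force: 0.0
```

Run:
```python
from h import *
s,im=save('wrist','w3.png'); print(s['eef_pos'],s['eef_rot'],s['t'],s['qvel'])
for l,z in [('bin_blue_mid',.086),('bin_blue_seat',.1225),('bin_grey1_seat',.1225),('bin_grey1_mid',.086),('beaker_mid',.0475),('reagent',0),('tip_box',0)]:
  for d in arm.pinpoint('wrist',l): print(l,d['point'],d['conf'],onz('wrist',d['point'],z,s))
```

```text
[ 0.6457 -0.2439  0.33  ] [-179.9927   -0.0865   98.0471] 5.45 [-0.9263 -0.8838 -0.3574  0.2438  0.069  -0.1477  0.0006]
bin_blue_mid [151.4, 158.2] 0.74 [ 0.4768 -0.236   0.086 ]
bin_blue_mid [242.7, 183.6] 0.72 [ 0.5991 -0.2529  0.086 ]
bin_blue_seat [282.9, 191.4] 0.63 [ 0.6525 -0.2481  0.1225]
bin_grey1_seat [342.2, 54.2] 0.71 [ 0.6942 -0.089   0.1225]
bin_grey1_mid [299.7, 40.8] 0.94 [ 0.6477 -0.0733  0.086 ]
beaker_mid [143.7, 166.9] 0.68 [ 0.45   -0.2565  0.0475]
reagent [304.2, 248.8] 0.72 [ 0.7101 -0.3713  0.    ]
```

View pics/w3.png

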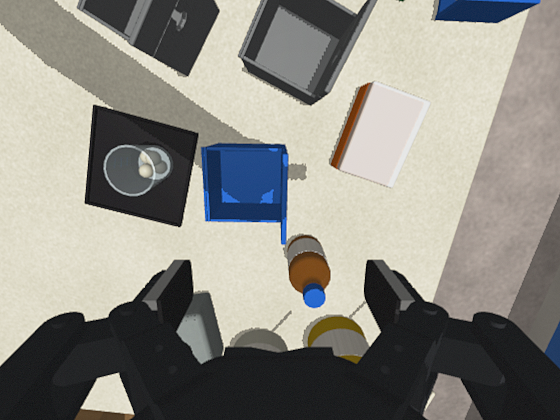

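Run:
```python
from h import *
s=arm.sense(); im=cv2.imread('pics/w3.png').astype(int); b,g,r=im[...,0],im[...,1],im[...,2]
m=(b>90)&(b>r*1.8)
# box left outer edge & plate columns
for row in range(146,248,8):
    c=np.where(m[row,180:298])[0]+180
    print(row,(c.min(),c.max(),len(c)) if len(c) else None,end='; ')
print()
for col in (281,282,283,284,285,286,287):
    q=np.where(m[130:262,col])[0]+130; print(col,q.min(),q.max())
for p in [(281,243),(284.5,243.5),(287,243)]: print(onz('wrist',p,.172,s))
# box front-left (far x-) edge corners at z=.095
for p in [(202,146),(205,221)]: print(onz('wrist',p,.095,s))
bx=lambda yaw,mid:None
```

```text
146 (np.int64(246), np.int64(279), 12); 154 (np.int64(202), np.int64(287), 73); 162 (np.int64(202), np.int64(287), 72); 170 (np.int64(203), np.int64(287), 72); 178 (np.int64(203), np.int64(287), 71); 186 (np.int64(204), np.int64(286), 71); 194 (np.int64(204), np.int64(286), 71); 202 (np.int64(205), np.int64(285), 70); 210 (np.int64(205), np.int64(285), 63); 218 (np.int64(205), np.int64(285), 10); 226 (np.int64(281), np.int64(285), 5); 234 (np.int64(281), np.int64(285), 5); 242 (np.int64(281), np.int64(285), 5); 
281 148 243
282 147 243
283 149 243
284 149 243
285 148 243
286 153 201
287 154 178
[ 0.6564 -0.2973  0.172 ]
[ 0.6603 -0.2974  0.172 ]
[ 0.663  -0.2964  0.172 ]
[ 0.5436 -0.2115  0.095 ]
[ 0.5543 -0.3112  0.095 ]
```

send_rows:
  rows: [-0.1,0.14,0,0,0,0.23,1,0,0,0.6,0,0,0,1,0,0,0.6,0,0,0,1,0,0,0.6,0,0,0,1,0,0,0.6,0,0,0,1,0,0,0.6,0,0,0,1,0,0,0.5,0,0,0,1,0,0,0.22,0,0,0,1,0,0,0,0,0,0,0.7,0,0,0,0,0,0,0.4]
  newtons: 50

```text
t: 6.85
eef_pos: [0.654, -0.2502, 0.1454]
eef_rot: [179.9, 0.1, 95.9]
wrist_force: [0.4, -0.7, 0.5]
opening: 0.691
gripper_force: 0.0
```

send_rows:
  rows: [0,0,0,0,0,0,0,0,0,0,0,0,0,0,0,0,0,0,0,0,0,0,0,0,0,0,0,0,0,0,0,0,0,0,0,0,0,0,0,0,0,0]

```text
t: 7.45
eef_pos: [0.6536, -0.2497, 0.1452]
eef_rot: [179.9, 0.0, 96.0]
wrist_force: [-1.1, -0.0, 4.7]
opening: 0.057
gripper_force: 49.8
```

Run:
```python
from h import *
s,im=save('wrist','w4.png'); print(s)
turn_then((.60,.02,.40),159.2)
```

```text
{'t': 7.45, 'joint_positions': array([ -0.1579,  35.2861,  26.877 ,  90.3524, -17.8462,  58.574 ,
        37.7873]), 'qvel': array([ 0.1236,  0.0206,  0.0494, -0.1051, -0.0006,  0.0778,  0.0205]), 'tau': array([  0.1443, -49.9732,   6.9154, -19.6748,   0.0274,  -0.2519,
         0.0144]), 'eef_pos': array([ 0.6536, -0.2497,  0.1452]), 'eef_rot': array([179.9192,   0.019 ,  95.9624]), 'wrist_force': array([-1.0845, -0.0047,  4.6722]), 'torque': array([0.096 , 0.194 , 0.0163]), 'gripper_force': 49.79600429534912, 'opening': 0.05684305366542308}
t 7.5 turn [ 0.0067  0.007  -7.3587] then shift [ 2.9172  4.6636 -5.0956]
```

View pics/w4.png

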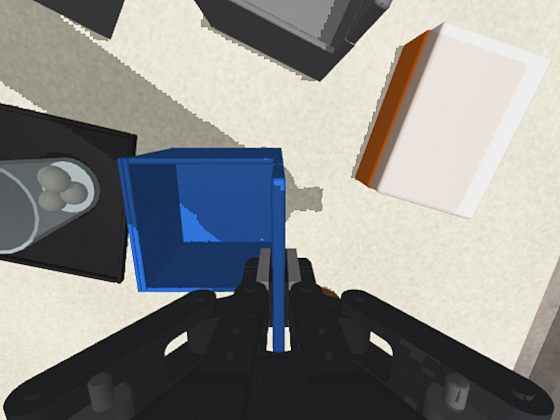

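send_rows:
  rows: [0,0,-0.5,0,0,0,0,0,0,-0.75,0,0,0,0,0,0,-0.75,0,0,0,0,0,0,-0.75,0,0,0,0,0,0,-0.75,0,0,0,0,0,0,-0.75,0,0,0,0,0,0,-0.75,0,0,0,0,0,0,0,0,0,-0.8,0,0,0,0,0,0,-0.8,0,0,0,0,0,0,-0.8,0,0,0,0,0,0,-0.8,0,0,0,0,0,0,-0.8,0]

```text
t: 8.7
eef_pos: [0.6528, -0.2493, 0.3927]
eef_rot: [-179.9, -0.1, 130.6]
wrist_force: [-0.3, -0.4, -2.5]
opening: 0.059
gripper_force: 49.2
```

send_rows:
  rows: [0,0,0,0,0,-0.8,0,0,0,0,0,0,-0.8,0,0,0,0,0,0,-0.8,0,0,0,0,0,0,-0.8,0,0,0,0,0,0,-0.16,0,0.48,0.78,0,0,0,0,0,0.48,0.78,0,0,0,0,0,0.48,0.78,0,0,0,0,0,0.48,0.78,0,0,0,0,0,0.48,0.78,0,0,0,0,0,0.48,0.78,0,0,0,0,0,0,0,0,0,0,0,0]

```text
t: 9.9
eef_pos: [0.6001, 0.0301, 0.3935]
eef_rot: [179.7, -0.2, 159.9]
wrist_force: [0.5, 0.0, -2.4]
opening: 0.056
gripper_force: 49.3
```

Run:
```python
from h import *
s,im=save('wrist','w5.png'); print(s['eef_pos'],s['eef_rot'],s['t'],s['opening'],s['wrist_force'])
g=cv2.GaussianBlur(im,(3,3),0).astype(int); print(pp('wrist','screw1'))
cv2.imwrite('pics/w5c.png',cv2.resize(im[100:420,180:440,::-1],None,fx=1.8,fy=1.8))
```

```text
[0.6001 0.0301 0.3935] [179.7195  -0.2294 159.8859] 9.9 0.05582832103399382 [ 0.5284  0.0263 -2.4483]
[([415.7, 184.4], 0.76), ([431.2, 72.5], 0.68)]
```

View pics/w5.png

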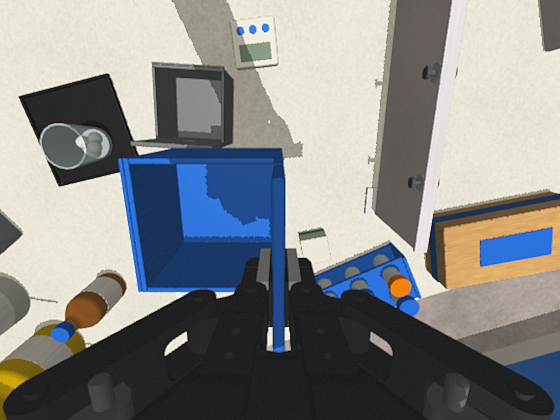

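Run:
```python
from h import *
s=arm.sense(); im=cv2.imread('pics/w5.png').astype(int)
for p in [(415.7,184.4),(431.2,72.5)]:
    w=onz('wrist',p,.165,s); print('screw',w, 'along',(w[:2]-[.4729,.2733])@[.9349,-.3548],'normal',(w[:2]-[.4729,.2733])@[.3548,.9349])
M=R.from_euler('xyz',s['eef_rot'],degrees=True).as_matrix()
print(im[170:190:2,278].tolist(), im[165:185,271:288:4].mean(2).tolist()[::3])
for r in (176,178,180):
    w=onz('wrist',(278.5,r),s['eef_pos'][2]+.027,s); print('corner tool mm',r,1000*M.T@(w-s['eef_pos']))
m=(im[...,0]>90)&(im[...,0]>im[...,2]*1.8)
for c in (124,126,128): print(c,np.where(m[:,c])[0][[0,-1]])
# box left outer edge corners at bin height 95 -> tool z +50
for p in [(120,158),(138,290)]:
    w=onz('wrist',p,s['eef_pos'][2]-.050,s); print('box corner',1000*M.T@(w-s['eef_pos']))
```

```text
screw [0.6655 0.1882 0.165 ] along 0.21025472297896455 normal -0.011173039778175312
screw [0.5418 0.2356 0.165 ] along 0.077842588947102 normal -0.010818657017198294
[[102, 55, 27], [104, 56, 27], [105, 57, 27], [102, 56, 27], [174, 89, 36], [139, 74, 35], [144, 77, 33], [145, 76, 33], [143, 76, 32], [144, 76, 32]] [[90.0, 60.333333333333336, 59.0, 135.0, 221.33333333333334], [88.0, 58.666666666666664, 63.0, 92.66666666666667, 226.33333333333334], [87.66666666666667, 63.0, 60.666666666666664, 37.666666666666664, 223.0], [82.66666666666667, 62.333333333333336, 61.333333333333336, 48.333333333333336, 226.66666666666666], [75.33333333333333, 60.333333333333336, 63.666666666666664, 50.666666666666664, 228.0], [68.33333333333333, 82.33333333333333, 82.0, 78.66666666666667, 229.0], [69.0, 85.66666666666667, 85.0, 76.33333333333333, 229.66666666666666]]
corner tool mm 176 [ 52.1596   0.7595 -26.9526]
corner tool mm 178 [ 51.3539   0.7593 -26.9534]
corner tool mm 180 [ 50.545    0.759  -26.9541]
124 [158 198]
126 [158 211]
128 [158 224]
box corner [  51.1803 -102.8381   50.1049]
box corner [ -46.5639 -104.3331   50.0161]
```

View pics/w5c.png

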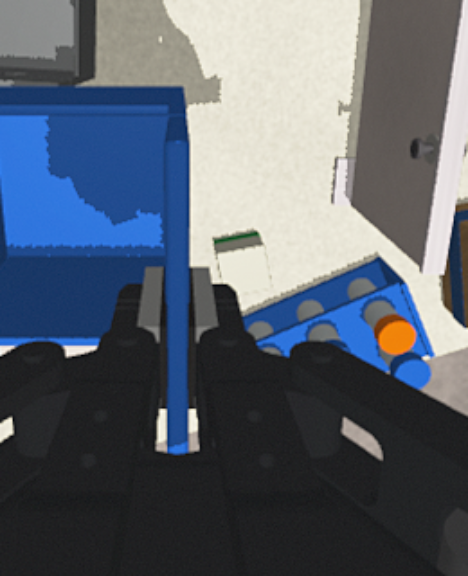

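Run:
```python
from h import *
turn_then((.6451,.1438,.225),159.2)
```

```text
t 10.0 turn [-0.0038 -0.0061  0.0146] then shift [0.0439 2.5934 3.3737]
```

send_rows:
  rows: [0.01,0.65,0,0,0,0,0,0.01,0.65,0,0,0,0,0,0.01,0.65,0,0,0,0,0,0.01,0.64,0,0,0,0,0,0,0,0.7,0,0,0,0,0,0,0.7,0,0,0,0,0,0,0.7,0,0,0,0,0,0,0.7,0,0,0,0,0,0,0.57,0,0,0,0,0,0,0,0,0,0,0,0,0,0,0,0,0,0,0,0,0,0,0,0,0]

```text
t: 11.2
eef_pos: [0.6472, 0.1414, 0.2281]
eef_rot: [179.9, 0.2, 159.1]
wrist_force: [0.4, -0.0, -1.4]
opening: 0.062
gripper_force: 49.3
```

Run:
```python
from h import *
s,im=save('wrist','w6.png'); print(s['eef_pos'],s['eef_rot'],s['t'],s['qvel'].max(),s['wrist_force'])
u=np.array([.9349,-.3548]);n=np.array([.3548,.9349]);p0=np.array([.4729,.2733])
for d in arm.pinpoint('wrist','screw1'):
    w=onz('wrist',d['point'],.165,s); print(d['point'],d['conf'],w,(w[:2]-p0)@u,(w[:2]-p0)@n)
print('tcp',(s['eef_pos'][:2]-p0)@u,(s['eef_pos'][:2]-p0)@n)
g=cv2.GaussianBlur(im,(3,3),0).mean(2)
for X in ((.6625,.2013,.165),):print(proj('wrist',np.array(X),s))
cv2.imwrite('pics/w6c.png',cv2.resize(im[100:360,240:500,::-1],None,fx=2.2,fy=2.2))
```

```text
[0.6472 0.1414 0.2281] [179.8843   0.1954 159.122 ] 11.2 0.06628740493374145 [ 0.4005 -0.0345 -1.3922]
[358.2, 215.7] 0.95 [0.6618 0.2    0.165 ] 0.20262303645094532 -0.0014781483746188206
[371.9, 8.6] 0.59 [0.5374 0.2454 0.165 ] 0.07018551105757304 -0.0031843563917082623
tcp 0.20977586691168368 -0.06143151744025251
[360.1211 215.926 ]
```

View pics/w6c.png

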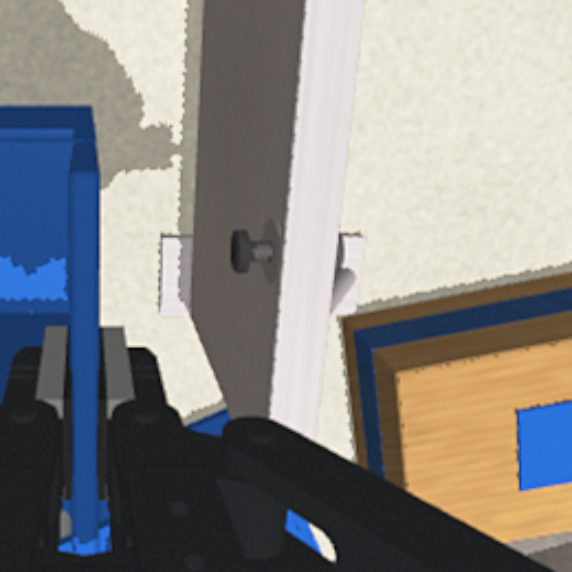

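send_rows:
  rows: [0.05,0,0.18,0,0,0,0,0.05,0,0.18,0,0,0,0,0,0,0,0,0,0,0,0,0,0,0,0,0,0]

```text
t: 11.7
eef_pos: [0.6405, 0.1439, 0.2073]
eef_rot: [-180.0, -0.0, 159.2]
wrist_force: [0.3, 0.4, -1.8]
opening: 0.063
gripper_force: 49.3
```

```bash
cat >> h.py <<'E'
u=np.array([.9349,-.3548]);n=np.array([.3548,.9349]);p0=np.array([.4729,.2733])
def st():
    s=arm.sense(); p=s['eef_pos']; f=s['wrist_force']
    print('t %.2f along %.4f normal %.4f z %.4f'%(s['t'],(p[:2]-p0)@u,(p[:2]-p0)@n,p[2]),'rot',s['eef_rot'],'f_u %.1f f_n %.1f f_z %.1f'%(f[:2]@u,f[:2]@n,f[2]),'op %.3f'%s['opening'],'tq',s['torque']); return s
E
python3 - <<'E'
from h import *
s=st(); im=save('wrist','w7.png')[1]; g=cv2.GaussianBlur(im,(3,3),0).mean(2)
P=[]
for r in range(70,280,8):
    k=np.argmax(np.diff(g[r,340:385])); P.append((340+k+.5,r))
print(P[::6])
W=np.array([onz('wrist',p,.179,s)[:2] for p in P],dtype=np.float32)
l=cv2.fitLine(W,cv2.DIST_HUBER,0,.001,.001).ravel(); print(np.degrees(np.arctan2(l[1],l[0])),l, 'norm offset',(l[2:]-p0)@n)
print(pp('wrist','screw1'))
E
```

```text
t 11.70 along 0.2026 normal -0.0615 z 0.2073 rot [-179.9697   -0.0471  159.2333] f_u 0.1 f_n 0.5 f_z -1.8 op 0.063 tq [ 0.0445 -0.0344  0.0324]
[(np.float64(340.5), 70), (np.float64(347.5), 118), (np.float64(383.5), 166), (np.float64(379.5), 214), (np.float64(375.5), 262)]
-6.332673 [ 0.9939 -0.1103  0.6207  0.2097] norm offset -0.006989448181536177
[([362.4, 234.8], 0.79), ([381.9, 14.1], 0.68)]
```

send_rows:
  rows: [-0.04,0,-0.06,0,0,0,0,0,0,0,0,0,0,0,0,0,0,0,0,0,0,0,0,0,0,0,0,0,0,0,0,0,0,0,0]

```text
t: 12.3
eef_pos: [0.6427, 0.1431, 0.2108]
eef_rot: [180.0, -0.0, 159.2]
wrist_force: [1.0, -0.0, -3.5]
opening: 0.06
gripper_force: 49.3
```

Run:
```python
from h import *
s=st(); im=save('wrist','w8.png')[1]; g=cv2.GaussianBlur(im,(3,3),0).mean(2)
P=[]
for r in range(120,280,8):
    row=g[r]; 
    k=np.argmax(np.diff(row[355:400])); P.append((355+k+.5,r))
print(P[::4])
W=np.array([onz('wrist',p,.179,s)[:2] for p in P],dtype=np.float32)
l=cv2.fitLine(W,cv2.DIST_HUBER,0,.001,.001).ravel(); print(np.degrees(np.arctan2(l[1],l[0])),l, 'norm offset',(l[2:]-p0)@n)
for d in arm.pinpoint('wrist','screw1'):
    w=onz('wrist',d['point'],.165,s); print(d['point'],d['conf'],w,(w[:2]-p0)@u,(w[:2]-p0)@n)
```

```text
t 12.30 along 0.2050 normal -0.0614 z 0.2108 rot [179.9985  -0.0083 159.2159] f_u 1.0 f_n 0.3 f_z -3.5 op 0.060 tq [ 0.0949 -0.0333 -0.0278]
[(np.float64(386.5), 120), (np.float64(383.5), 152), (np.float64(380.5), 184), (np.float64(377.5), 216), (np.float64(374.5), 248)]
-20.628115 [ 0.9359 -0.3523  0.6383  0.2121] norm offset 0.001439684603366874
[380.5, 7.3] 0.82 [0.5372 0.2452 0.165 ] 0.07005595012616661 -0.003505424038402486
[361.4, 229.1] 0.6 [0.6602 0.1983 0.165 ] 0.20169856124136493 -0.0036842333267555066
```

send_rows:
  rows: [0,0.25,0,0,0,0,0,0,0.25,0,0,0,0,0,0,0.2,0,0,0,0,0,0,0.12,0,0,0,0,0,0,0.12,0,0,0,0,0,0,0.12,0,0,0,0,0,0,0.06,0,0,0,0,0,0,0,0,0,0,0,0,0,0,0,0,0,0,0,0,0,0,0,0,0,0]

```text
t: 13.4
eef_pos: [0.6627, 0.1949, 0.2109]
eef_rot: [-180.0, 0.0, 159.2]
wrist_force: [-0.6, -0.1, -2.9]
opening: 0.06
gripper_force: 49.3
```

```bash
python3 -c "
from h import *
st()"
```

```text
t 13.40 along 0.2052 normal -0.0060 z 0.2109 rot [-179.9878    0.0048  159.1756] f_u -0.5 f_n -0.3 f_z -2.9 op 0.060 tq [ 0.0158 -0.0591  0.0097]
```

send_rows:
  rows: [0,0.03,0,0,0,0,0,0,0.02,0,0,0,0,0,0,0,0,0,0,0,0,0,0,0,0,0,0,0,0,0,0,0,0,0,0]

```text
t: 13.9
eef_pos: [0.6636, 0.1978, 0.2108]
eef_rot: [-180.0, -0.0, 159.2]
wrist_force: [-1.0, 0.9, -3.2]
opening: 0.064
gripper_force: 49.3
```

```bash
python3 -c "
from h import *
st()"
```

```text
t 13.90 along 0.2050 normal -0.0030 z 0.2108 rot [-179.9998   -0.0024  159.21  ] f_u -1.3 f_n 0.5 f_z -3.2 op 0.064 tq [ 0.0623 -0.0105  0.0418]
```

send_rows:
  rows: [0,0,0.06,0,0,0,0,0,0,0.06,0,0,0,0,0,0,0.06,0,0,0,0,0,0,0.06,0,0,0,0,0,0,0,0,0,0,0,0,0,0,0,0,0,0]

```text
t: 14.5
eef_pos: [0.6628, 0.1984, 0.1979]
eef_rot: [-180.0, -0.1, 159.2]
wrist_force: [-2.0, 1.2, -3.0]
opening: 0.057
gripper_force: 49.1
```

```bash
python3 -c "
from h import *
st()"
```

```text
t 14.50 along 0.2041 normal -0.0027 z 0.1979 rot [-179.9822   -0.1036  159.2429] f_u -2.3 f_n 0.4 f_z -3.0 op 0.057 tq [0.4523 0.3576 0.0422]
```

send_rows:
  rows: [0.02,0,0.04,0,0,0,0,0,0,0.05,0,0,0,0,0,0,0.05,0,0,0,0,0,0,0.05,0,0,0,0,0,0,0,0,0,0,0,0,0,0,0,0,0,0]

```text
t: 15.1
eef_pos: [0.6625, 0.1979, 0.1888]
eef_rot: [-180.0, -0.0, 159.2]
wrist_force: [-0.1, -0.3, -2.3]
opening: 0.058
gripper_force: 49.3
```

```bash
python3 -c "
from h import *
st()"
```

```text
t 15.10 along 0.2040 normal -0.0032 z 0.1888 rot [-179.9707   -0.0189  159.2067] f_u -0.0 f_n -0.3 f_z -2.3 op 0.058 tq [0.2334 0.2618 0.0023]
```

send_rows:
  rows: [0,0,0.02,0,0,0,0,0,0,0.02,0,0,0,0,0,0,0,0,0,0,0,0,0,0,0,0,0,0]

```text
t: 15.5
eef_pos: [0.6627, 0.1982, 0.1876]
eef_rot: [180.0, 0.0, 159.2]
wrist_force: [-1.3, 1.3, -0.8]
opening: 0.059
gripper_force: 49.7
```

```bash
python3 -c "
from h import *
st()"
```

```text
t 15.50 along 0.2041 normal -0.0029 z 0.1876 rot [179.9864   0.0101 159.2141] f_u -1.7 f_n 0.8 f_z -0.8 op 0.059 tq [ 0.1704  0.5292 -0.018 ]
```

send_rows:
  rows: [0,0,0.03,0,0,0,0,0,0,0,0,0,0,0,0,0,0,0,0,0,0.3,0,0,0,0,0,0,0.6,0,0,0,0,0,0,0.6,0,0,0,0,0,0,0.6,0,0,0,0,0,0,0.6,0,0,-0.6,0,0,0,0.6,0,0,-0.8,0,0,0,0.6,0,0,-0.8,0,0,0,0.6,0,0,-0.8,0,0,0,0.6]

```text
t: 16.6
eef_pos: [0.6625, 0.198, 0.3373]
eef_rot: [-180.0, 0.0, 159.2]
wrist_force: [1.5, -0.1, -0.2]
opening: 0.601
gripper_force: 0.0
```

Run:
```python
from h import *
st()
a=save('scene','s1.png')[1]; b=save('side','d1.png')[1]
x=cv2.resize(a[60:260,220:420,::-1],None,fx=2,fy=2); y=cv2.resize(b[100:300,160:360,::-1],None,fx=2,fy=2)
cv2.imwrite('pics/s1c.png',np.hstack([x,y]))
P={}
for l in ['bin_blue_seat','bin_blue_mid','bin_grey1_mid','beaker_mid']: print(l,pp('scene',l),pp('side',l))
```

```text
t 16.60 along 0.2040 normal -0.0031 z 0.3373 rot [-179.9981    0.0039  159.208 ] f_u 1.4 f_n 0.4 f_z -0.2 op 0.601 tq [ 0.0485 -0.0453  0.0507]
bin_blue_seat [([345.5, 146.6], 0.8), ([286.7, 236.9], 0.46), ([350.7, 246.9], 0.35)] [([281.1, 139.0], 0.9)]
bin_blue_mid [([328.4, 167.2], 0.69)] [([281.8, 156.2], 0.65), ([208.6, 215.5], 0.31)]
bin_grey1_mid [([286.2, 238.2], 0.66)] [([297.5, 215.4], 0.66), ([244.3, 286.2], 0.62), ([324.2, 203.4], 0.43), ([240.0, 133.6], 0.2)]
beaker_mid [([165.6, 271.7], 0.78)] [([245.3, 285.1], 0.88)]
```

View pics/s1c.png

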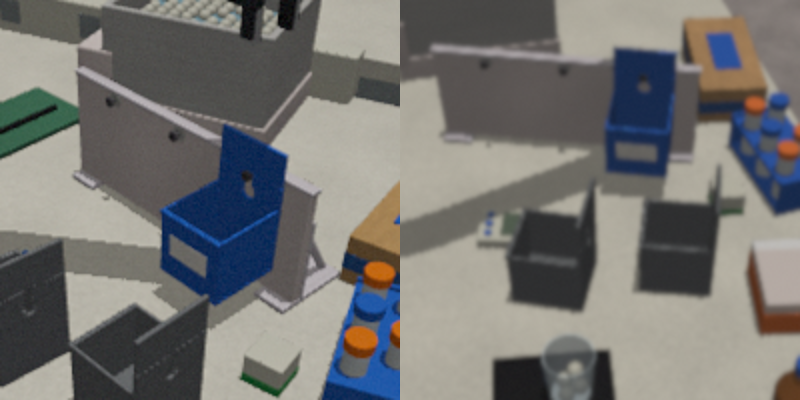

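```bash
cat > fk.py <<'E'
import numpy as np, itertools
from scipy.spatial.transform import Rotation as R
from scipy.optimize import least_squares
def fk(q,L,s):
    q=np.radians(q); ax='zyzyzyz'; h,a,e,e2,b,w,c,=L
    offs=[(0,0,h),(0,0,0),(e,0,a),(-e2,0,0),(0,0,b),(w,0,0),(0,0,c)]
    p=np.zeros(3); M=np.eye(3); J=[]
    # translation k applied: h before j2; a,e before j4; -e2.. after j4; b before j6; w after j6
    tr={1:(0,0,h),3:(e,0,a),4:(-e2,0,0),5:(0,0,b),6:(w,0,0)}
    for i in range(7):
        if i in tr: p=p+M@np.array(tr[i])
        M=M@R.from_euler(ax[i],s[i]*q[i]).as_matrix()
    return p+M@np.array([0,0,c]),M
E
python3 - <<'E'
from fk import *; from h import arm
s3=arm.sense()
D=[([-65.7123,26.8868,-2.7858,87.8579,1.3815,65.3746,-4.7183],[.2951,.6066,.2305],[-179.9143,.0026,154.0566]),
([-.1579,35.2861,26.877,90.3524,-17.8462,58.574,37.7873],[.6536,-.2497,.1452],[179.9192,.019,95.9624]),
(s3['joint_positions'],s3['eef_pos'],s3['eef_rot'])]
print(s3['joint_positions'])
best=[]
for s in itertools.product([1,-1],repeat=4):
    sg=[s[0],1,s[1],1,s[2],1,s[3]]
    def f(x):
        r=[]
        for q,p,e in D:
            P,M=fk(q,x[:7],sg); T=R.from_euler('xyz',e,degrees=True).as_matrix()
            M=M@R.from_euler('z',x[7]).as_matrix()
            r+=list(P-np.array(p))+list(.3*(M-T).ravel())
        return r
    for x7 in (0,np.pi/2,np.pi,-np.pi/2):
        o=least_squares(f,[.3,.3,0,0,.35,.05,.25,x7]); best.append((o.cost,sg,o.x))
best.sort(key=lambda b:b[0])
for b in best[:3]: print(b[0],b[1],np.round(b[2],4))
E
```

```text
[-25.7832  25.0419   8.5485  77.6665  -3.6888  77.7115  51.9829]
0.0014564110227482136 [-1, 1, -1, 1, -1, 1, -1] [14.8738  0.4805  0.5295 -0.0876  0.3622  0.2875 14.5936  1.5708]
0.0014564110227483298 [-1, 1, -1, 1, -1, 1, -1] [14.8738  0.4805  0.5295 -0.0876  0.3622  0.2875 14.5936  1.5708]
0.001456411022748392 [-1, 1, -1, 1, -1, 1, -1] [14.8738  0.4805  0.5295 -0.0876  0.3622  0.2875 14.5936  1.5708]
```

```bash
cat > fit.py <<'E'
from fk import *
SG=[-1,1,-1,1,-1,1,-1]
def fit(D):
    def f(x):
        r=[]
        for q,p,e in D:
            P,M=model(q,x); T=R.from_euler('xyz',e,degrees=True).as_matrix()
            r+=list(P-np.array(p))+list(.3*R.from_matrix(M.T@T).as_rotvec())
        return r+list(.002*(x[:7]-np.array([.3,.3,0,0,.35,.05,.25])))
    return least_squares(f,[.3,.3,0,0,.35,.05,.25,1.57,0]),f
def model(q,x):
    P,M=fk(q,x[:7],SG); B=R.from_euler('z',x[8]).as_matrix()
    return B@P,B@M@R.from_euler('z',x[7]).as_matrix()
E
python3 - <<'E'
from fit import *; from h import arm
s3=arm.sense()
D=[([-65.7123,26.8868,-2.7858,87.8579,1.3815,65.3746,-4.7183],[.2951,.6066,.2305],[-179.9143,.0026,154.0566]),
([-.1579,35.2861,26.877,90.3524,-17.8462,58.574,37.7873],[.6536,-.2497,.1452],[179.9192,.019,95.9624]),
(s3['joint_positions'],s3['eef_pos'],s3['eef_rot'])]
o,f=fit(D); print(o.cost,np.round(o.x,4)); print(np.round(f(o.x),4))
E
```

```text
2.781145467350179e-06 [ 0.5085  0.5866 -0.1329 -0.0136  0.4972 -0.0842  0.6408  1.5074 -0.0634]
[ 0.0015  0.0005 -0.      0.     -0.      0.     -0.0008  0.0003  0.0001
 -0.      0.     -0.     -0.0005  0.0009 -0.0001  0.     -0.     -0.
  0.0004  0.0006 -0.0003 -0.      0.0003 -0.0003  0.0008]
```

send_rows:
  rows: [0.06,-0.85,-0.19,0,0,0,0.9,0.06,-0.85,-0.19,0,0,0,1,0.06,-0.85,-0.19,0,0,0,1,0.06,-0.85,-0.19,0,0,0,1,0.06,-0.85,-0.19,0,0,0,1,0.06,-0.85,-0.19,0,0,0,1,0.06,-0.85,-0.19,0,0,0,1,0.06,-0.85,-0.19,0,0,0,1,0.06,-0.85,-0.19,0,0,0,1,0,0,0,0,1,0,1,0,0,0,0,1,0,1,0,0,0,0,1,0,1]

```text
t: 18.3
eef_pos: [0.5016, -0.1501, 0.4222]
eef_rot: [179.9, -26.0, 159.2]
wrist_force: [-0.4, 0.3, 0.2]
opening: 0.998
gripper_force: 0.0
```

```bash
cat > rec.py <<'E'
import json,os
from h import *
def rec():
    s=arm.sense(); d=json.load(open('D.json')) if os.path.exists('D.json') else []
    d.append([list(map(float,s['joint_positions'])),list(map(float,s['eef_pos'])),list(map(float,s['eef_rot']))]); json.dump(d,open('D.json','w')); st(); print(s['joint_positions'],s['eef_pos'],np.abs(s['qvel']).max())
if __name__=='__main__': rec()
E
cat > D.json <<'E'
[[[-65.7123,26.8868,-2.7858,87.8579,1.3815,65.3746,-4.7183],[0.2951,0.6066,0.2305],[-179.9143,0.0026,154.0566]],
[[-0.1579,35.2861,26.877,90.3524,-17.8462,58.574,37.7873],[0.6536,-0.2497,0.1452],[179.9192,0.019,95.9624]],
[[-25.7832,25.0419,8.5485,77.6665,-3.6888,77.7115,51.9829],[0.6625,0.198,0.3373],[-179.9981,0.0039,159.208]]]
E
python3 rec.py
```

```text
t 18.30 along 0.1770 normal -0.3856 z 0.4222 rot [179.928  -26.0066 159.2201] f_u -0.5 f_n 0.2 f_z 0.2 op 0.998 tq [-0.1461 -0.4343 -0.0566]
[ -0.2087  20.7883  20.408   77.9144  -7.6508 108.5602  89.0599] [ 0.5016 -0.1501  0.4222] 83.21219907350365
```

send_rows:
  rows: [0,0,0,0,-1,0,1,0,0,0,0,-1,0,1,0,0,0,0,-1,0,1,0,0,0,0,-1,0,1,0,0,0,0,-1,0,1,0,0,0,0,-1,0,1,0,0,0,0,-1,0,1,0,0,0,0,-1,0,1,0,0,0,0,-1,0,1,0,0,0,0,-1,0,1,0,0,0,0,0,0,1,0,0,0,0,0,0,1]

```text
t: 19.5
eef_pos: [0.5023, -0.157, 0.4251]
eef_rot: [-179.4, 56.6, 158.6]
wrist_force: [0.2, 0.0, 0.2]
opening: 1.001
gripper_force: 0.0
```

```bash
python3 rec.py
python3 - <<'E'
from fit import *; import json
D=json.load(open('D.json')); o,f=fit(D); print(o.cost,np.round(o.x,4)); print(np.round(f(o.x),4)[:-7])
E
```

```text
t 19.50 along 0.1801 normal -0.3919 z 0.4251 rot [-179.3786   56.6127  158.6308] f_u 0.2 f_n 0.1 f_z 0.2 op 1.001 tq [0.2973 0.7925 0.0423]
[  9.1811 -16.9248  -3.8424 128.8995  46.734   18.2375  34.8841] [ 0.5023 -0.157   0.4251] 2.449561114026307
0.0002672932097021532 [ 0.2357  0.5558  0.01    0.0027  0.4696  0.0098  0.3016  1.5162 -0.0613]
[ 0.0006  0.0029  0.001  -0.     -0.     -0.002  -0.0049 -0.0004 -0.0047
 -0.      0.     -0.002  -0.0003 -0.0003 -0.0023 -0.0005 -0.0007 -0.002
  0.0031  0.0081  0.0048  0.0081  0.0002 -0.0002  0.0005  0.0045  0.0011
 -0.0154 -0.0005  0.0062]
```

```bash
cat > ik.py <<'E'
from fit import *; import json
D=json.load(open('D.json')); del D[3]
o,f=fit(D); X=o.x
LO=np.array([-148.3,-19.14,-79.39,5.75,-59.74,12.07,-152.46]);HI=np.array([148.3,114.17,73.82,140.21,239.74,113.84,152.46])
def att(phi,tilt,flip=1):
    """tool z = cos(tilt) down + sin(tilt) f ; f yaw phi deg; tool x = flip*(f-side horizontal) at tilt 0"""
    f=np.array([np.cos(np.radians(phi)),np.sin(np.radians(phi)),0]);d=np.array([0,0,-1.]);t=np.radians(tilt)
    z=np.cos(t)*d+np.sin(t)*f; x=flip*(np.cos(t)*f-np.sin(t)*d); return np.c_[x,np.cross(z,x),z]
def ik(p,M,q0):
    g=lambda q:np.r_[model(q,X)[0]-p,.3*R.from_matrix(model(q,X)[1].T@M).as_rotvec(),.0001*(q-q0)/10]
    r=least_squares(g,np.clip(q0,LO+2,HI-2),bounds=(LO+1,HI-1),max_nfev=60); q=r.x
    e=np.linalg.norm(g(q)[:6]); return q,e
E
python3 - <<'E'
from ik import *
from h import arm
print(o.cost,np.round(X,4))
q0=arm.sense()['joint_positions']; qd=np.array([0,30,20,90,0,60,60.])
bk=np.array([.451,-.2565,.067]); C=np.array([.642,.148]); nn=np.array([.3548,.9349]); C=C-.006*nn
for fl,pp_ in ((1,-20.8),(-1,-20.8),(1,159.2),(-1,159.2)):
  for th in (0,20):
    for tau in (105,):
      M=att(pp_,tau-th,fl); fv=np.r_[np.cos(np.radians(pp_)),np.sin(np.radians(pp_)),0]; t=np.radians(tau)
      m=-np.sin(t)*fv+np.cos(t)*np.r_[0,0,1]; gp=np.r_[C,.225]-.023*m; P=gp+.019*M[:,2]
      best=min((ik(P,M,qs) for qs in (q0,qd,np.array([0,30,0,100,90,60,0.]),np.array([0,30,0,100,150,40,-60.]))),key=lambda r:r[1])
      print('pour f',pp_,'flip',fl,'th',th,'err %.4f'%best[1],np.round(best[0],0))
      if best[1]>.01: continue
      for pg in range(-180,180,45):
        Mg=att(pg,-th,fl); Pg=bk+.019*Mg[:,2]
        g=min((ik(Pg,Mg,qs) for qs in (best[0],qd)),key=lambda r:r[1])
        if g[1]<.01: print('   grasp f yaw',pg,'err %.4f'%g[1],np.round(g[0],0),'dq',np.round(np.abs(g[0]-best[0]).max()))
E
```

```text
0.00016197578539705 [ 0.2337  0.5595  0.0123  0.0043  0.4739  0.0178  0.2996  1.5189 -0.0586]
pour f -20.8 flip 1 th 0 err 0.0000 [-49.  48.  20. 127. 126.  90.  83.]
   grasp f yaw -180 err 0.0000 [ 27.  26.  -0. 118.   0.  36. 116.] dq 126.0
   grasp f yaw -135 err 0.0000 [ 57.  32. -41. 119.  32.  41. 131.] dq 106.0
   grasp f yaw -90 err 0.0000 [ 75.  50. -73. 119.  59.  59. 151.] dq 124.0
   grasp f yaw -45 err 0.0000 [-17.  41.  60. 119. -48.  50. -62.] dq 174.0
   grasp f yaw 0 err 0.0000 [-11.  35.  50. 119. -40.  44. -25.] dq 166.0
   grasp f yaw 45 err 0.0000 [ -2.  31.  38. 119. -29.  40.  10.] dq 155.0
   grasp f yaw 90 err 0.0000 [  7.  28.  25. 118. -19.  37.  45.] dq 145.0
   grasp f yaw 135 err 0.0000 [ 17.  27.  12. 118.  -9.  36.  81.] dq 135.0
pour f -20.8 flip 1 th 20 err 0.0000 [-40.  34.   7. 129. 126.  72.  98.]
   grasp f yaw -180 err 0.0000 [ 71.  30. -50. 130.  45.  17.  78.] dq 111.0
   grasp f yaw -135 err 0.0000 [ 77.  37. -53. 121.  18.  32. 151.] dq 117.0
   grasp f yaw -45 err 0.0000 [ -8.  48.  56. 107. -39.  71. -68.] dq 167.0
   grasp f yaw 0 err 0.
[... 1247 characters left out ...]
 61.] dq 158.0
   grasp f yaw -45 err 0.0000 [ 20.  35.  12. 106. -12.  60.  85.] dq 160.0
   grasp f yaw 0 err 0.0000 [ 20.  34.   3. 108.   8.  57. 107.] dq 183.0
   grasp f yaw 45 err 0.0000 [ 48.  37. -43. 115.  49.  60. 110.] dq 185.0
   grasp f yaw 90 err 0.0000 [ 41.  29. -33. 125.  59.  41. 143.] dq 219.0
   grasp f yaw 135 err 0.0000 [-12.  27.  45. 131. -59.  16. -53.] dq 186.0
pour f 159.2 flip 1 th 0 err 0.0391 [ 25.  89. -78.  71. -17. 113.   1.]
pour f 159.2 flip 1 th 20 err 0.0349 [ 24.  81. -78.  69.  -3. 113.   8.]
pour f 159.2 flip -1 th 0 err 0.0823 [  21.   73.  -53.   77.  -29.  113. -151.]
pour f 159.2 flip -1 th 20 err 0.0469 [  20.   68.  -55.   71.  -15.  113. -151.]
```

```bash
cat >> h.py <<'E'
def to(pos):
    s=arm.sense(); M=R.from_euler('xyz',s['eef_rot'],degrees=True).as_matrix(); d=M.T@(np.array(pos)-s['eef_pos'])/.05
    print('shift',d,'len',np.linalg.norm(d))
def tilt():
    s=arm.sense(); M=R.from_euler('xyz',s['eef_rot'],degrees=True).as_matrix(); z=M[:,2]
    print('q',np.round(s['joint_positions'],1),'pos',s['eef_pos'],'tilt from down %.1f heading %.1f, y %s'%(np.degrees(np.arccos(-z[2])),np.degrees(np.arctan2(z[1],z[0])),M[:,1]))
E
python3 -c "
from h import *
to((.678,.127,.30))"
```

```text
shift [1.4273 6.5953 2.3106] len 7.132573737466159
```

send_rows:
  rows: [0.18,0.82,0.29,0,0,0,1,0.18,0.82,0.29,0,0,0,1,0.18,0.82,0.29,0,0,0,1,0.18,0.82,0.29,0,0,0,1,0.18,0.82,0.29,0,0,0,1,0.18,0.82,0.29,0,0,0,1,0.18,0.82,0.29,0,0,0,1,0.18,0.82,0.29,0,0,0,1,0,0,0,0,0,0,1]

```text
t: 20.4
eef_pos: [0.6752, 0.1262, 0.2967]
eef_rot: [-179.2, 56.1, 159.2]
wrist_force: [-1.8, -1.2, 0.0]
opening: 0.999
gripper_force: 0.0
```

send_rows:
  rows: [0,0,0,0,-0.6,0,1,0,0,0,0,-0.6,0,1,0,0,0,0,-0.6,0,1,0,0,0,0,-0.6,0,1,0,0,0,0,-0.6,0,1,0,0,0,0,0,0,1]

```text
t: 21.0
eef_pos: [0.6729, 0.1194, 0.2983]
eef_rot: [-173.9, 82.1, 164.1]
wrist_force: [-0.7, 0.1, 0.5]
opening: 0.998
gripper_force: 0.0
```

```bash
python3 rec.py; python3 -c "
from h import *
tilt()"
```

```text
t 21.00 along 0.2416 normal -0.0730 z 0.2983 rot [-173.9084   82.1424  164.1059] f_u -0.7 f_n -0.2 f_z 0.5 op 0.998 tq [0.407  0.9671 0.0132]
[ -6.3326  28.3186 -36.4058 124.9624 118.0168  81.2986 -53.6115] [0.6729 0.1194 0.2983] 3.5672576734814987
q [ -6.3  28.3 -36.4 125.  118.   81.3 -53.6] pos [0.6729 0.1194 0.2983] tilt from down 82.2 heading -22.0, y [ 0.3734  0.9275 -0.0145]
```

send_rows:
  rows: [0,0,0,0,1,0,1,0,0,0,0,1,0,1,0,0,0,0,1,0,1,0,0,0,0,1,0,1,0,0,0,0,1,0,1,0,0,0,0,1,0,1,0,0,0,0,1,0,1,0,0,0,0,1,0,1,0,0,0,0,1,0,1,0,0,0,0,0,0,1]

```text
t: 22.0
eef_pos: [0.6781, 0.1148, 0.3019]
eef_rot: [-179.7, 6.5, 157.6]
wrist_force: [0.5, -0.5, 0.4]
opening: 0.998
gripper_force: 0.0
```

```bash
cat >> h.py <<'E'
def attitude(phi,tl):
    f=np.array([np.cos(np.radians(phi)),np.sin(np.radians(phi)),0]);d=np.array([0,0,-1.]);t=np.radians(tl)
    z=np.cos(t)*d+np.sin(t)*f; x=-(np.cos(t)*f-np.sin(t)*d); return np.c_[x,np.cross(z,x),z]
def plan(pos,phi,tl):
    s=arm.sense(); M=R.from_euler('xyz',s['eef_rot'],degrees=True).as_matrix(); T=attitude(phi,tl)
    print('turn',R.from_matrix(M.T@T).as_rotvec()/.15,'shift before turn',M.T@(np.array(pos)-s['eef_pos'])/.05,'shift after turn',T.T@(np.array(pos)-s['eef_pos'])/.05)
E
python3 -c "
from h import *
tilt(); plan((.487,-.27,.22),-20.8,-20)"
```

```text
q [ 17.9  30.8 -50.6  83.   29.8  74.1  32.2] pos [0.6781 0.1148 0.3019] tilt from down 6.5 heading -25.2, y [ 0.3816  0.9243 -0.0055]
turn [-0.0145  3.0853 -0.1945] shift before turn [ 0.7842 -8.5624  1.6063] shift after turn [ 0.2296 -8.5511  1.8263]
```

send_rows:
  rows: [0,0,0,0,0.77,-0.05,1,0,0,0,0,0.77,-0.05,1,0.02,-0.85,0.18,0,0.77,-0.05,1,0.02,-0.85,0.18,0,0.77,-0.05,1,0.02,-0.85,0.18,0,0,0,1,0.02,-0.85,0.18,0,0,0,1,0.02,-0.85,0.18,0,0,0,1,0.02,-0.85,0.18,0,0,0,1,0.02,-0.85,0.18,0,0,0,1,0.02,-0.85,0.18,0,0,0,1,0.02,-0.85,0.18,0,0,0,1,0.02,-0.85,0.18,0,0,0,1]

```text
t: 23.2
eef_pos: [0.4895, -0.2684, 0.2231]
eef_rot: [-179.6, -19.7, 159.6]
wrist_force: [1.5, -0.3, 0.3]
opening: 0.998
gripper_force: 0.0
```

send_rows:
  rows: [0,0,0,0,0,0,1,0,0,0,0,0,0,1,0,0,0,0,0,0,1,0,0,0,0,0,0,1]

```text
t: 23.6
eef_pos: [0.4906, -0.2657, 0.2231]
eef_rot: [-179.6, -19.8, 159.7]
wrist_force: [0.4, 0.4, 0.3]
opening: 1.0
gripper_force: 0.0
```

Run:
```python
from h import *
tilt(); s,im=save('wrist','w9.png')
for l,z in [('beaker_mid',.0475),('tray_mid',.005),('bin_grey1_mid',.086)]:
  for d in arm.pinpoint('wrist',l): print(l,d['point'],d['conf'],onz('wrist',d['point'],z,s))
for d in arm.regions_of('wrist','beaker_mid'):
    y,x=np.where(d['pixels']); print(d['conf'],x.min(),x.max(),y.min(),y.max())
for l in ('ball1_center',): print(pp('wrist',l))
```

```text
q [ 56.7  35.9 -51.2  89.6  23.   87.6  71.1] pos [ 0.4906 -0.2657  0.2231] tilt from down 19.8 heading 161.0, y [ 0.3442  0.9389 -0.0069]
beaker_mid [275.6, 212.7] 0.79 [ 0.4546 -0.2562  0.0475]
bin_grey1_mid [516.9, 322.7] 0.74 [ 0.6412 -0.0701  0.086 ]
0.76 240 307 172 238
[([276.1, 218.5], 0.65), ([463.2, 147.8], 0.55)]
```

View pics/w9.png

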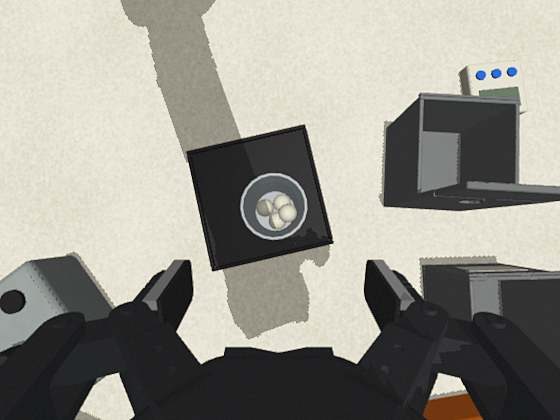

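Run:
```python
from h import *
s=arm.sense(); w=onz('wrist',(273.5,205.5),.09,s); print(w)
c=(w[:2]+[.4546,-.2562])/2; T=attitude(-20.8,-20); g=np.r_[c,.067]+.019*T[:,2]; print(c,g)
plan(g-.1*T[:,2],-20.8,-20); plan(g,-20.8,-20)
```

```text
[ 0.4484 -0.2573  0.09  ]
[ 0.4515 -0.2567] [ 0.4454 -0.2544  0.0491]
turn [-0.0686  0.0095  0.0388] shift before turn [-0.3177 -0.0609  1.569 ] shift after turn [-0.3203 -0.0752  1.5679]
turn [-0.0686  0.0095  0.0388] shift before turn [-0.3149 -0.0403  3.5689] shift after turn [-0.3203 -0.0752  3.5679]
```

send_rows:
  rows: [-0.16,-0.03,0.45,-0.07,0,0.04,1,-0.16,-0.03,0.45,0,0,0,1,0,0,0.45,0,0,0,1,0,0,0.45,0,0,0,1,0,0,0.45,0,0,0,1,0,0,0.45,0,0,0,1,0,0,0.45,0,0,0,1,0,0,0.42,0,0,0,1,0,0,0,0,0,0,1,0,0,0,0,0,0,1,0,0,0,0,0,0,1]

```text
t: 25.0
eef_pos: [0.4468, -0.2546, 0.05]
eef_rot: [180.0, -19.8, 159.1]
wrist_force: [-0.4, 0.1, 0.1]
opening: 0.997
gripper_force: 0.0
```

Run:
```python
from h import *
st(); tilt(); s,im=save('wrist','w10.png')
for d in arm.regions_of('wrist','beaker_mid'):
    y,x=np.where(d['pixels']); print(d['conf'],x.min(),x.max(),y.min(),y.max(),d['point'])
```

```text
t 25.00 along 0.1629 normal -0.5028 z 0.0500 rot [179.9939 -19.7958 159.1368] f_u -0.4 f_n -0.1 f_z 0.1 op 0.997 tq [-0.1117 -0.3277 -0.0197]
q [ 56.8  43.8 -46.9 103.2  30.   69.   65.4] pos [ 0.4468 -0.2546  0.05  ] tilt from down 19.8 heading 159.1, y [0.3562 0.9344 0.0001]
0.59 193 359 200 351 [265.1, 291.8]
```

send_rows:
  rows: [0,0,0,0,0,0,0.85,0,0,0,0,0,0,0.75,0,0,0,0,0,0,0.5,0,0,0,0,0,0,0.5,0,0,0,0,0,0,0.5,0,0,0,0,0,0,0.5]
  newtons: 40

```text
t: 25.7
eef_pos: [0.4461, -0.2546, 0.0499]
eef_rot: [-180.0, -19.9, 159.1]
wrist_force: [-0.4, -1.2, 6.2]
opening: 0.76
gripper_force: 43.5
```

send_rows:
  rows: [0,0,0,0,0,0,0.5,-0.03,0,-0.1,0,0,0,0.5,-0.07,0,-0.2,0,0,0,0.5,-0.14,0,-0.4,0,0,0,0.5,-0.14,0,-0.4,0,0,0,0.5,0,0,0,0,0,0,0.5,0,0,0,0,0,0,0.5]

```text
t: 26.4
eef_pos: [0.4796, -0.2672, 0.094]
eef_rot: [-180.0, -19.9, 159.1]
wrist_force: [-0.5, 0.6, -1.6]
opening: 0.76
gripper_force: 44.6
```

Run:
```python
from h import *
st(); tilt()
plan((.60,.0,.37),-20.8,-20)
plan((.685,.125,.37),-20.8,-20)
```

```text
t 26.40 along 0.1980 normal -0.5030 z 0.0940 rot [-179.9926  -19.9424  159.1421] f_u -0.7 f_n 0.4 f_z -1.6 op 0.760 tq [-0.2142 -0.429  -0.0389]
q [ 55.8  43.  -47.8  96.9  28.   75.3  67.5] pos [ 0.4796 -0.2672  0.094 ] tilt from down 19.9 heading 159.2, y [ 0.356   0.9345 -0.0001]
turn [ 0.0014  0.0067 -0.0063] shift before turn [ 1.556   5.8513 -5.3083] shift after turn [ 1.5558  5.8516 -5.308 ]
turn [ 0.0014  0.0067 -0.0063] shift before turn [ 0.8995  8.7927 -5.5469] shift after turn [ 0.8967  8.7924 -5.5479]
```

send_rows:
  rows: [0.13,0,-0.37,0,0,0,0.5,0.27,0,-0.74,0,0,0,0.5,0.27,0,-0.74,0,0,0,0.5,0.27,0,-0.74,0,0,0,0.5,0.27,0,-0.74,0,0,0,0.5,0.27,0,-0.74,0,0,0,0.5,0.27,0,-0.74,0,0,0,0.5,0.14,0,-0.38,0,0,0,0.5,-0.04,0.4,-0.02,0,0,0,0.5,-0.07,0.6,-0.03,0,0,0,0.5,-0.07,0.6,-0.03,0,0,0,0.5,-0.07,0.6,-0.03,0,0,0,0.5]

```text
t: 27.6
eef_pos: [0.5307, -0.1681, 0.3718]
eef_rot: [-180.0, -20.0, 159.1]
wrist_force: [0.9, -1.0, -1.8]
opening: 0.758
gripper_force: 44.9
```

send_rows:
  rows: [-0.07,0.6,-0.03,0,0,0,0.5,-0.07,0.6,-0.03,0,0,0,0.5,-0.07,0.6,-0.03,0,0,0,0.5,-0.07,0.6,-0.03,0,0,0,0.5,-0.07,0.6,-0.03,0,0,0,0.5,-0.07,0.6,-0.03,0,0,0,0.5,-0.07,0.6,-0.03,0,0,0,0.5,-0.07,0.6,-0.03,0,0,0,0.5,-0.07,0.6,-0.03,0,0,0,0.5,-0.07,0.6,-0.03,0,0,0,0.5,-0.07,0.6,-0.03,0,0,0,0.5,-0.05,0.4,-0.02,0,0,0,0.5]

```text
t: 28.8
eef_pos: [0.6968, 0.1442, 0.3738]
eef_rot: [-180.0, -20.0, 159.3]
wrist_force: [-0.2, -0.1, -1.5]
opening: 0.76
gripper_force: 44.9
```

send_rows:
  rows: [0,0,0,0,0,0,0.5,0,0,0,0,-0.6,0,0.5,0,0,0,0,-0.6,0,0.5,0,0,0,0,-0.6,0,0.5,0,0,0,0,-0.6,0,0.5,0,0,0,0,-0.6,0,0.5,0,0,0,0,0,0,0.5,0,0,0,0,0,0,0.5]

```text
t: 29.6
eef_pos: [0.6969, 0.1409, 0.3745]
eef_rot: [-179.9, 5.8, 159.1]
wrist_force: [0.3, 0.6, -1.3]
opening: 0.758
gripper_force: 45.2
```

Run:
```python
from h import *
st(); tilt()
s=arm.sense(); M=R.from_euler('xyz',s['eef_rot'],degrees=True).as_matrix()
# mouth centre: grasp point +.023 along beaker axis; beaker axis in tool frame: rotate -z by 20deg
t=np.radians(20); m=M@np.array([np.sin(t),0,-np.cos(t)]); gp=s['eef_pos']-.019*M[:,2]; print('axis',m,'mouth',gp+.023*m)
```

```text
t 29.60 along 0.2564 normal -0.0443 z 0.3745 rot [-179.9251    5.8114  159.0953] f_u 0.0 f_n 0.7 f_z -1.3 op 0.758 tq [0.0742 0.1712 0.0106]
q [ 13.9  31.3 -50.6  72.5  28.5  83.5  34.9] pos [0.6969 0.1409 0.3745] tilt from down 5.8 heading -21.6, y [ 0.3569  0.9341 -0.0013]
axis [-0.4063  0.1565  0.9002] mouth [0.6858 0.1452 0.4141]
```

Run:
```python
from h import *
P=np.r_[p0+.25*u-.063*n,.236]; print(P); plan(P,-20.8,5.8); plan(P,-20.8,85)
```

```text
[0.6843 0.1257 0.236 ]
turn [-0.01    0.0013 -0.0121] shift before turn [ 0.4076 -0.3698  2.7423] shift after turn [ 0.4078 -0.3731  2.7418]
turn [-0.0167 -9.214  -0.0032] shift before turn [ 0.4076 -0.3698  2.7423] shift after turn [ 2.7697 -0.3731  0.1132]
```

send_rows:
  rows: [0.07,-0.06,0.46,0,0,0,0.5,0.07,-0.06,0.46,0,0,0,0.5,0.07,-0.06,0.46,0,0,0,0.5,0.07,-0.06,0.46,0,0,0,0.5,0.07,-0.06,0.46,0,0,0,0.5,0.06,-0.07,0.44,0,0,0,0.5,0,0,0,0,0,0,0.5,0,0,0,0,0,0,0.5,0,0,0,0,-0.4,0,0.5,0,0,0,0,-0.4,0,0.5,0,0,0,0,-0.4,0,0.5,0,0,0,0,-0.4,0,0.5]

```text
t: 30.8
eef_pos: [0.6862, 0.1277, 0.2378]
eef_rot: [179.8, 19.9, 159.1]
wrist_force: [0.1, -0.2, -1.5]
opening: 0.755
gripper_force: 45.3
```

Run:
```python
from h import *
st(); tilt()
P=np.r_[p0+.25*u-.063*n,.236]; plan(P,-20.8,85)
```

```text
t 30.80 along 0.2510 normal -0.0604 z 0.2378 rot [179.8365  19.8543 159.0509] f_u 0.1 f_n -0.2 f_z -1.5 op 0.755 tq [0.1264 0.3948 0.0282]
q [ 13.3  28.2 -45.8  95.8  42.3  56.4  20.7] pos [0.6862 0.1277 0.2378] tilt from down 19.9 heading -20.5, y [0.3566 0.9342 0.0027]
turn [ 0.0024 -7.58   -0.022 ] shift before turn [ 0.032  -0.0513  0.0271] shift after turn [ 0.0381 -0.0512 -0.0178]
```

send_rows:
  rows: [0,-0.05,0,0,-0.4,0,0.5,0,0,0,0,-0.4,0,0.5,0,0,0,0,-0.4,0,0.5,0,0,0,0,-0.4,0,0.5,0,0,0,0,-0.4,0,0.5,0,0,0,0,-0.4,0,0.5,0,0,0,0,-0.4,0,0.5,0,0,0,0,-0.4,0,0.5,0,0,0,0,-0.4,0,0.5,0,0,0,0,-0.4,0,0.5,0,0,0,0,-0.4,0,0.5,0,0,0,0,-0.4,0,0.5]

```text
t: 32.0
eef_pos: [0.6853, 0.1263, 0.2379]
eef_rot: [179.5, 61.1, 158.7]
wrist_force: [-0.6, -0.9, -1.6]
opening: 0.761
gripper_force: 45.2
```

Run:
```python
from h import *
st(); tilt()
P=np.r_[p0+.25*u-.063*n,.236]; plan(P,-20.8,88)
```

```text
t 32.00 along 0.2507 normal -0.0621 z 0.2379 rot [179.4767  61.1361 158.6878] f_u -0.3 f_n -1.1 f_z -1.6 op 0.761 tq [ 0.4039  1.1564 -0.0464]
q [ -6.7  24.3 -31.  119.7 102.4  56.3 -42.6] pos [0.6853 0.1263 0.2379] tilt from down 61.1 heading -20.7, y [0.356  0.9345 0.0044]
turn [ 0.0018 -3.1256 -0.0303] shift before turn [ 0.0402 -0.0175  0.0057] shift after turn [ 0.0386 -0.0173 -0.0131]
```

Smooth. Finish the tilt.

send_rows:
  rows: [0,0,0,0,-0.4,0,0.5,0,0,0,0,-0.4,0,0.5,0,0,0,0,-0.4,0,0.5,0,0,0,0,-0.4,0,0.5,0,0,0,0,-0.4,0,0.5,0,0,0,0,-0.4,0,0.5,0,0,0,0,-0.4,0,0.5,0,0,0,0,-0.3,0,0.5,0,0,0,0,0,0,0.5,0,0,0,0,0,0,0.5,0,0,0,0,0,0,0.5,0,0,0,0,0,0,0.5]

```text
t: 33.2
eef_pos: [0.6844, 0.1247, 0.2366]
eef_rot: [177.7, 87.6, 156.8]
wrist_force: [0.8, -0.7, -2.1]
opening: 0.76
gripper_force: 45.2
```

Run:
```python
from h import *
st(); tilt()
a=save('scene','s2.png')[1]; b=save('side','d2.png')[1]
for l in ('ball1_center','bin_blue_seat','bin_blue_mid','beaker_mid'): print(l,pp('scene',l),pp('side',l))
x=cv2.resize(a[60:260,240:440,::-1],None,fx=2,fy=2); y=cv2.resize(b[60:260,180:380,::-1],None,fx=2,fy=2)
cv2.imwrite('pics/s2c.png',np.hstack([x,y]))
```

```text
t 33.20 along 0.2504 normal -0.0639 z 0.2366 rot [177.6671  87.5558 156.7841] f_u 1.0 f_n -0.4 f_z -2.1 op 0.760 tq [0.4661 1.1948 0.009 ]
q [-15.7  37.1 -24.7 126.1 125.   88.7 -66. ] pos [0.6844 0.1247 0.2366] tilt from down 87.6 heading -20.9, y [0.3565 0.9343 0.0017]
ball1_center [] []
bin_blue_seat [([342.4, 146.6], 0.71)] [([281.1, 134.1], 0.87)]
bin_blue_mid [([325.9, 164.9], 0.67), ([306.4, 237.0], 0.2)] [([281.2, 156.7], 0.84), ([352.8, 248.8], 0.7), ([317.3, 199.0], 0.34)]
beaker_mid [([348.3, 134.5], 0.72)] [([296.8, 127.2], 0.71), ([236.6, 300.6], 0.67)]
```

View pics/s2c.png

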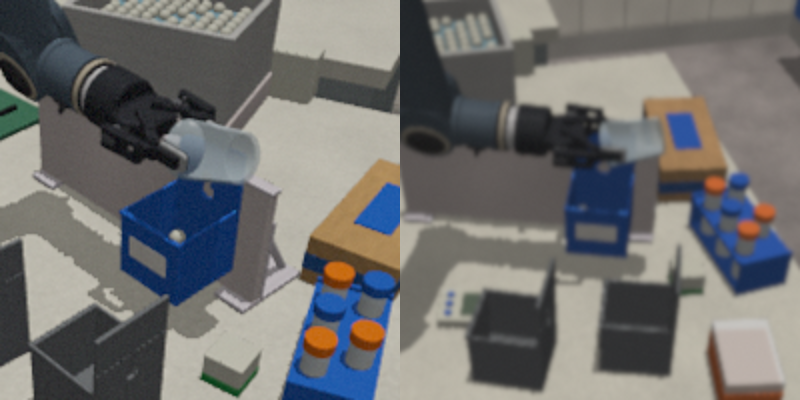

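send_rows:
  rows: [0,0,0,0,0.5,0,0.5,0,0,0,0,0.9,0,0.5,0,0,0,0,0.9,0,0.5,0,0,0,0,0.9,0,0.5,0,0,0,0,0.9,0,0.5,0,0,0,0,0.9,0,0.5,0,0,0,0,0.9,0,0.5,0,0,0,0,0.9,0,0.5,0,0,0,0,0.9,0,0.5,0,0,0,0,0.9,0,0.5,0,0,0,0,0.9,0,0.5,0,0,0,0,0.9,0,0.5]

```text
t: 34.9
eef_pos: [0.6836, 0.1223, 0.2355]
eef_rot: [-179.7, -0.2, 158.9]
wrist_force: [0.7, -0.0, -1.9]
opening: 0.759
gripper_force: 45.2
```

send_rows:
  rows: [0,0,0,0,0.9,0,0.5,0,0,0,0,0.9,0,0.5,0,0,0,0,0.6,0,0.5,0.2,0,-0.55,0,0,0,0.5,0.2,0,-0.55,0,0,0,0.5,0.2,0,-0.55,0,0,0,0.5,0.2,0,-0.55,0,0,0,0.5,0.2,0,-0.55,0,0,0,0.5,0,0,0,0,0,0,0.5]

```text
t: 35.8
eef_pos: [0.6859, 0.1238, 0.3853]
eef_rot: [-179.9, -20.2, 158.9]
wrist_force: [-0.4, -0.0, -1.0]
opening: 0.753
gripper_force: 45.3
```

Run:
```python
from h import *
st(); tilt(); plan((.4461,-.2546,.30),-20.9,-19.9)
```

```text
t 35.80 along 0.2521 normal -0.0642 z 0.3853 rot [-179.9205  -20.1988  158.8548] f_u -0.4 f_n -0.2 f_z -1.0 op 0.753 tq [-0.0839 -0.4223  0.0043]
q [ 11.2  41.6 -46.2  54.6  13.7 107.2  41.3] pos [0.6859 0.1238 0.3853] tilt from down 20.2 heading 159.1, y [ 0.3603  0.9328 -0.0013]
turn [ 0.0005 -0.0348 -0.0268] shift before turn [ 1.0462 -8.7862  2.2152] shift after turn [ 1.093  -8.7817  2.2103]
```

send_rows:
  rows: [0.09,-0.73,0.18,0,-0.03,-0.03,0.5,0.09,-0.73,0.18,0,0,0,0.5,0.09,-0.73,0.18,0,0,0,0.5,0.09,-0.73,0.18,0,0,0,0.5,0.09,-0.73,0.18,0,0,0,0.5,0.09,-0.73,0.18,0,0,0,0.5,0.09,-0.73,0.18,0,0,0,0.5,0.09,-0.73,0.18,0,0,0,0.5,0.09,-0.73,0.18,0,0,0,0.5,0.09,-0.73,0.18,0,0,0,0.5,0.09,-0.73,0.18,0,0,0,0.5,0.09,-0.74,0.19,0,0,0,0.5]

```text
t: 37.0
eef_pos: [0.4446, -0.2566, 0.298]
eef_rot: [-179.7, -20.4, 159.1]
wrist_force: [-0.2, 0.0, -1.5]
opening: 0.761
gripper_force: 45.4
```

send_rows:
  rows: [0,0,0,0,0,0,0.5,0,0,0,0,0,0,0.5,0,0,0,0,0,0,0.5]

```text
t: 37.3
eef_pos: [0.4467, -0.2541, 0.2991]
eef_rot: [-179.8, -20.3, 159.2]
wrist_force: [-0.0, -0.5, -0.8]
opening: 0.754
gripper_force: 45.4
```

Run:
```python
from h import *
st(); tilt(); plan((.4461,-.2546,.051),-20.9,-19.9)
print(pp('wrist','bin_grey1_mid'))
```

```text
t 37.30 along 0.1627 normal -0.5024 z 0.2991 rot [-179.8411  -20.2724  159.1977] f_u 0.1 f_n -0.5 f_z -0.8 op 0.754 tq [-0.1443 -0.4535 -0.0623]
q [ 57.2  26.  -46.5  90.5  15.1  91.8  77.3] pos [ 0.4467 -0.2541  0.2991] tilt from down 20.3 heading 159.7, y [ 0.3542  0.9351 -0.0026]
turn [-0.0224 -0.0433  0.0107] shift before turn [-1.7108 -0.0006  4.657 ] shift after turn [-1.6806 -0.0135  4.668 ]
[]
```

send_rows:
  rows: [-0.25,0,0.7,-0.02,-0.04,0,0.5,-0.25,0,0.7,0,0,0,0.5,-0.25,0,0.7,0,0,0,0.5,-0.25,0,0.7,0,0,0,0.5,-0.25,0,0.7,0,0,0,0.5,-0.15,0,0.4,0,0,0,0.5,-0.11,0,0.3,0,0,0,0.5,-0.07,0,0.2,0,0,0,0.5,-0.05,0,0.14,0,0,0,0.5,0,0,0,0,0,0,0.5,0,0,0,0,0,0,0.5,0,0,0,0,0,0,0.5]

```text
t: 38.55
eef_pos: [0.4463, -0.2555, 0.059]
eef_rot: [-179.9, -19.8, 159.1]
wrist_force: [-0.5, -0.8, -1.0]
opening: 0.762
gripper_force: 45.4
```

Run:
```python
from h import *
st(); plan((.4461,-.2546,.0499),-20.9,-19.9)
```

```text
t 38.55 along 0.1628 normal -0.5038 z 0.0590 rot [-179.9483  -19.7925  159.0564] f_u -0.2 f_n -0.9 f_z -1.0 op 0.762 tq [-0.1762 -0.4483 -0.0241]
turn [-0.0043  0.0125 -0.0048] shift before turn [-0.052   0.0144  0.1749] shift after turn [-0.0523  0.0143  0.1748]
```

send_rows:
  rows: [-0.02,0,0.06,0,0,0,0.5,-0.02,0,0.06,0,0,0,0.5,-0.01,0,0.05,0,0,0,0.5,0,0,0,0,0,0,0.5,0,0,0,0,0,0,0.5,0,0,0,0,0,0,0.5]

```text
t: 39.15
eef_pos: [0.4455, -0.2553, 0.0499]
eef_rot: [-179.9, -19.9, 159.1]
wrist_force: [-0.7, -1.0, 4.9]
opening: 0.759
gripper_force: 45.7
```

Run:
```python
from h import *
st()
```

```text
t 39.15 along 0.1619 normal -0.5039 z 0.0499 rot [-179.9366  -19.8661  159.0567] f_u -0.3 f_n -1.2 f_z 4.9 op 0.759 tq [-0.0795  0.0524  0.0675]
```

send_rows:
  rows: [0,0,0,0,0,0,0.85,0,0,0,0,0,0,1,0,0,0,0,0,0,1,0,0,0,0,0,0,1,0,0,-0.4,0,0,0,1,0,0,-0.6,0,0,0,1,0,0,-0.8,0,0,0,1,0,0,-0.8,0,0,0,1,0,0,-0.8,0,0,0,1,0,0,-0.8,0,0,0,1,0,0,-0.8,0,0,0,1,0,0,0,0,0,0,1]

```text
t: 40.35
eef_pos: [0.5282, -0.2854, 0.2893]
eef_rot: [180.0, -19.3, 159.1]
wrist_force: [-0.0, 0.1, 0.2]
opening: 1.003
gripper_force: 0.0
```

Run:
```python
from h import *
s=st(); im=save('wrist','w11.png')[1]
for l,z in [('beaker_mid',.0475),('tray_mid',.005),('ball1_center',.02)]:
  for d in arm.pinpoint('wrist',l): print(l,d['point'],d['conf'],onz('wrist',d['point'],z,s))
for n in ('scene','side'):
  save(n,n+'3.png')
  for l in ('bin_grey1_mid','bin_grey1_seat','beaker_mid','ball1_center'): print(n,l,pp(n,l))
turn_then((.55,-.06,.38),90)
```

```text
t 40.35 along 0.2499 normal -0.5027 z 0.2893 rot [179.9861 -19.3158 159.0697] f_u -0.1 f_n 0.1 f_z 0.2 op 1.003 tq [-0.0704 -0.3697 -0.0246]
beaker_mid [277.8, 179.9] 0.96 [ 0.4498 -0.2551  0.0475]
tray_mid [262.0, 174.3] 0.65 [ 0.4268 -0.2722  0.005 ]
ball1_center [501.8, 320.6] 0.48 [ 0.7522 -0.025   0.02  ]
scene bin_grey1_mid [([330.3, 164.8], 0.37)]
scene bin_grey1_seat [([303.3, 237.5], 0.67)]
scene beaker_mid [([165.9, 273.8], 0.78)]
scene ball1_center []
side bin_grey1_mid [([295.7, 216.9], 0.75)]
side bin_grey1_seat [([319.1, 204.5], 0.61)]
side beaker_mid [([245.1, 291.1], 0.57)]
side ball1_center []
t 41.05 turn [-1.3986 -2.0256  7.9527] then shift [ 4.5056  0.5074 -1.9148]
```

send_rows:
  rows: [0,0,0,-0.155,-0.225,0.884,1,0,0,0,-0.155,-0.225,0.884,1,0,0,0,-0.155,-0.225,0.884,1,0,0,0,-0.155,-0.225,0.884,1,0,0,0,-0.155,-0.225,0.884,1,0,0,0,-0.155,-0.225,0.884,1,0,0,0,-0.155,-0.225,0.884,1,0,0,0,-0.155,-0.225,0.884,1,0,0,0,-0.155,-0.225,0.884,1,0.75,0.08,-0.32,0,0,0,1,0.75,0.08,-0.32,0,0,0,1,0.75,0.08,-0.32,0,0,0,1]

```text
t: 42.25
eef_pos: [0.5366, -0.1713, 0.333]
eef_rot: [-180.0, 0.0, 90.0]
wrist_force: [1.0, 0.1, -0.0]
opening: 1.002
gripper_force: 0.0
```

send_rows:
  rows: [0.75,0.08,-0.32,0,0,0,1,0.75,0.08,-0.32,0,0,0,1,0.75,0.08,-0.32,0,0,0,1,0,0,0,0,0,0,1,0,0,0,0,0,0,1,0,0,0,0,0,0,1,0,0,0,0,0,0,1]

```text
t: 42.95
eef_pos: [0.5485, -0.062, 0.3794]
eef_rot: [-179.9, 0.0, 89.8]
wrist_force: [0.3, 0.6, 0.6]
opening: 1.0
gripper_force: 0.0
```

Run:
```python
from h import *
s=st(); tilt(); im=save('wrist','w12.png')[1]
for l,z in [('bin_grey1_mid',.086),('bin_grey1_seat',.1225),('cryobox',0),('timer',0),('tip_box',0),('ball1_center',.011)]:
  for d in arm.pinpoint('wrist',l): print(l,d['point'],d['conf'],onz('wrist',d['point'],z,s))
for d in arm.regions_of('wrist','bin_grey1_mid'):
    c,_=cv2.findContours(d['pixels'].astype(np.uint8),cv2.RETR_EXTERNAL,cv2.CHAIN_APPROX_SIMPLE); c=max(c,key=cv2.contourArea)
    print(d['conf'],d['point'],cv2.approxPolyDP(c,4,True)[:,0].tolist())
```

```text
t 42.95 along 0.1896 normal -0.2867 z 0.3794 rot [-179.8919    0.036    89.8125] f_u 0.1 f_n 0.6 f_z 0.6 op 1.000 tq [ 0.0045 -0.0361  0.0255]
q [ 33.2  13.3 -38.1  90.6   8.3  79.1  -5.9] pos [ 0.5485 -0.062   0.3794] tilt from down 0.1 heading -161.8, y [ 1.     -0.0033 -0.0019]
bin_grey1_mid [341.4, 179.5] 0.96 [ 0.6438 -0.0687  0.086 ]
bin_grey1_seat [380.4, 197.3] 0.96 [ 0.6923 -0.0876  0.1225]
cryobox [406.5, 105.4] 0.94 [0.765  0.0417 0.    ]
timer [189.7, 88.5] 0.92 [0.4014 0.0697 0.    ]
timer [399.1, 223.3] 0.5 [ 0.7763 -0.1683  0.    ]
tip_box [398.7, 223.8] 0.7 [ 0.7756 -0.1692  0.    ]
ball1_center [398.2, 223.4] 0.28 [ 0.7698 -0.1647  0.011 ]
0.72 [355.6, 182.1] [[316, 136], [296, 187], [298, 201], [360, 221], [381, 241], [413, 170]]
```

View pics/w12.png

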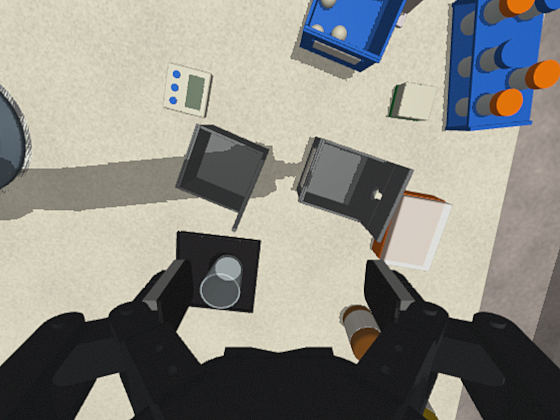

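Run:
```python
from h import *
s=arm.sense()
for name,a,b in (('g1',(412.5,170),(381,241.5)),('g2',(270,151),(236,230))):
    A=onz('wrist',a,.172,s);B=onz('wrist',b,.172,s); d=A-B
    print(name,A,B,'len',np.linalg.norm(d),'centre',(A+B)/2,'yaw',np.degrees(np.arctan2(-d[0],d[1])))
im=cv2.imread('pics/w12.png'); g=cv2.cvtColor(im,cv2.COLOR_BGR2GRAY)
# g2: line segments
l=cv2.createLineSegmentDetector().detect(g[100:250,160:430])[0][:,0]+[160,100,160,100]
for q in l:
    L=np.hypot(q[2]-q[0],q[3]-q[1])
    if L>35: print(np.round(q,1),round(float(L)))
```

```text
g1 [ 0.7109 -0.0399  0.172 ] [ 0.682  -0.1325  0.172 ] len 0.09701085302714174 centre [ 0.6965 -0.0862  0.172 ] yaw -17.3148671433506
g2 [ 0.5394 -0.0172  0.172 ] [ 0.495  -0.1165  0.172 ] len 0.10877421555587918 centre [ 0.5172 -0.0668  0.172 ] yaw -24.10534919188551
[178.1 229.9 259.4 239.3] 82
[315.1 136.  411.5 169.2] 102
[237.5 212.1 176.  187.1] 66
[426.8 122.1 386.9 116.8] 40
[358.9 220.7 297.6 200.8] 64
[174.4 186.1 195.4 123.5] 66
[403.3 196.9 387.1 248.6] 54
[268.5 150.3 251.9 191.4] 44
[298.4 180.3 311.8 143.1] 40
[179.6 185.7 199.9 125.8] 63
[210.9 132.8 195.7 175.7] 45
[262.  151.6 201.9 125.5] 65
[306.7 191.2 345.7 204.1] 41
[398.7 192.1 376.5 239.8] 53
[164.  105.6 200.7 115.3] 38
[312.8 148.5 300.7 181.9] 36
[342.5 200.9 360.3 158. ] 46
[380.3 240.5 403.1 190.6] 55
[196.9 176.9 243.  195.9] 50
[347.7 204.2 366.8 158.1] 50
```

Run:
```python
from h import *
s=arm.sense()
for q in [(201.9,125.5,262,151.6),(176,187.1,237.5,212.1),(297.6,200.8,358.9,220.7),(174.4,186.1,195.4,123.5),(398.7,192.1,376.5,239.8),(297,187,316,136)]:
    z=.172 if q[0]==398.7 else .095
    a=onz('wrist',q[:2],z,s);b=onz('wrist',q[2:],z,s);d=b-a; print(q,a[:2],b[:2],np.degrees(np.arctan2(d[1],d[0])),np.linalg.norm(d))
turn_then((.515,-.067,.36),68)
```

```text
(201.9, 125.5, 262, 151.6) [0.4416 0.0119] [ 0.5257 -0.0244] -23.339313965941972 0.09158129796339355
(176, 187.1, 237.5, 212.1) [ 0.3962 -0.0764] [ 0.4866 -0.1155] -23.40466247880464 0.09844679113084422
(297.6, 200.8, 358.9, 220.7) [ 0.5784 -0.0977] [ 0.6737 -0.1296] -18.481574794610733 0.1004837519727404
(174.4, 186.1, 195.4, 123.5) [ 0.394  -0.0749] [0.4326 0.0146] 66.6400200855673 0.0974700565129588
(398.7, 192.1, 376.5, 239.8) [ 0.6974 -0.0671] [ 0.676  -0.1302] -108.77794604121794 0.06656651588310858
(297, 187, 316, 136) [ 0.5771 -0.0765] [ 0.6029 -0.0026] 70.74043811011025 0.07819612246364524
t 43.35 turn [-0.0028  0.0028  2.5552] then shift [-0.3755 -0.5777  0.4036]
```

send_rows:
  rows: [0,0,0,0,0,0.9,1,0,0,0,0,0,0.9,1,0,0,0,0,0,0.9,1,-0.42,-0.61,0.2,0,0,0,1,0,0,0.75,0,0,0,1,0,0,0.75,0,0,0,1,0,0,0.75,0,0,0,1,0,0,0.75,0,0,0,1,0,0,0.75,0,0,0,1,0,0,0.5,0,0,0,1,0,0,0.26,0,0,0,1,0,0,0,0,0,0,1]
  newtons: 50

```text
t: 44.55
eef_pos: [0.5116, -0.0676, 0.1435]
eef_rot: [-179.8, 0.1, 66.8]
wrist_force: [0.1, 0.3, -1.0]
opening: 1.001
gripper_force: 0.0
```

send_rows:
  rows: [0,0,0,0,0,0,0.8,0,0,0,0,0,0,0.6,0,0,0,0,0,0,0.4,0,0,0,0,0,0,0.2,0,0,0,0,0,0,0,0,0,0,0,0,0,0,0,0,0,0,0,0,0,0,0,0,0,0,0,0,0,0,0,0,0,0,0]

```text
t: 45.45
eef_pos: [0.513, -0.0677, 0.1453]
eef_rot: [179.9, 0.0, 66.8]
wrist_force: [0.9, -0.9, 4.8]
opening: 0.057
gripper_force: 50.5
```

Run:
```python
from h import *
s=st(); tilt(); im=save('wrist','w13.png')[1]; g=cv2.GaussianBlur(im,(3,3),0).mean(2)
print(g[165:195,279].round().tolist()); print(g[165:195,276].round().tolist()); print('row200',g[200,262:296].round().tolist()); print('row188',g[188,262:296].round().tolist())
for l in ('bin_grey1_mid','bin_grey1_seat'): print(pp('wrist',l))
```

```text
t 45.45 along 0.1585 normal -0.3046 z 0.1453 rot [179.9379   0.015   66.7664] f_u 1.2 f_n -0.6 f_z 4.8 op 0.057 tq [-0.1113 -0.0255  0.021 ]
q [ 29.2  21.1 -32.5 112.9  14.7  49.9 -34.3] pos [ 0.513  -0.0677  0.1453] tilt from down 0.1 heading -36.8, y [ 0.9189 -0.3945  0.0011]
[57.0, 58.0, 59.0, 59.0, 59.0, 59.0, 59.0, 59.0, 59.0, 59.0, 59.0, 60.0, 60.0, 58.0, 64.0, 80.0, 79.0, 63.0, 58.0, 60.0, 60.0, 60.0, 60.0, 60.0, 60.0, 60.0, 61.0, 61.0, 60.0, 60.0]
[60.0, 60.0, 59.0, 59.0, 58.0, 59.0, 59.0, 59.0, 59.0, 59.0, 58.0, 58.0, 59.0, 57.0, 64.0, 82.0, 80.0, 63.0, 57.0, 58.0, 59.0, 60.0, 60.0, 60.0, 60.0, 60.0, 60.0, 60.0, 60.0, 60.0]
row200 [87.0, 87.0, 87.0, 87.0, 87.0, 87.0, 88.0, 88.0, 87.0, 77.0, 64.0, 63.0, 70.0, 77.0, 81.0, 80.0, 78.0, 76.0, 77.0, 79.0, 76.0, 69.0, 73.0, 106.0, 143.0, 152.0, 149.0, 149.0, 147.0, 145.0, 144.0, 144.0, 146.0, 147.0]
row188 [88.0, 88.0, 89.0, 88.0, 88.0, 88.0, 88.0, 88.0, 89.0, 88.0, 79.0, 64.0, 58.0, 60.0, 60.0, 60.0, 60.0, 60.0, 60.0, 59.0, 58.0, 71.0, 108.0, 143.0, 151.0, 150.0, 153.0, 156.0, 172.0, 204.0, 225.0, 228.0, 226.0, 225.0]
[([454.2, 161.2], 0.97)]
[]
```

send_rows:
  rows: [0,0,-0.5,0,0,0,0,0,0,-0.75,0,0,0,0,0,0,-0.75,0,0,0,0,0,0,-0.75,0,0,0,0,0,0,-0.75,0,0,0,0,0,0,-0.75,0,0,0,0,0,0,-0.75,0,0,0,0,0,0,0,0,0,-0.9,0,0,0,0,0,0,-0.9,0,0,0,0,0,0,-0.9,0,0,0,0,0,0,-0.9,0,0,0,0,0,0,-0.9,0]

```text
t: 46.8
eef_pos: [0.5117, -0.0674, 0.3933]
eef_rot: [-179.8, -0.1, 105.8]
wrist_force: [0.2, 0.5, -2.0]
opening: 0.063
gripper_force: 49.6
```

send_rows:
  rows: [0,0,0,0,0,-0.9,0,0,0,0,0,0,-0.9,0,0,0,0,0,0,-0.9,0,0,0,0,0,0,-0.9,0,0,0,0,0,0,-0.9,0,0,0,0,0,0,-0.9,0,0,0,0,0,0,-0.85,0,0,0,0,0,0,0,0,0,0,0,0,0,0,0,0,0,0,0,0,0,0,0]

```text
invalid input
```

Run:
```python
from h import *
st(); tilt()
P=np.r_[p0-.0571*u-.06*n,.225]; print(P); turn_then(P,159.2)
```

```text
t 46.80 along 0.1571 normal -0.3047 z 0.3933 rot [-179.8219   -0.069   105.7768] f_u 0.0 f_n 0.5 f_z -2.0 op 0.063 tq [ 0.0089 -0.0807  0.0048]
q [ 37.1   9.  -39.1  93.4   5.8  79.8  13.1] pos [ 0.5117 -0.0674  0.3933] tilt from down 0.2 heading 174.6, y [ 0.9623  0.2719 -0.0031]
[0.3982 0.2375 0.225 ]
t 46.8 turn [-0.0155 -0.0171 -6.216 ] then shift [4.2865 4.8939 3.3668]
```

send_rows:
  rows: [0,0,0,0,0,-0.89,0,0,0,0,0,0,-0.89,0,0,0,0,0,0,-0.89,0,0,0,0,0,0,-0.89,0,0,0,0,0,0,-0.89,0,0,0,0,0,0,-0.89,0,0,0,0,0,0,-0.88,0,0,0,0,0,0,0,0]

```text
t: 47.6
eef_pos: [0.5118, -0.0674, 0.3935]
eef_rot: [-180.0, -0.2, 158.9]
wrist_force: [-0.4, 0.2, -1.9]
opening: 0.061
gripper_force: 49.6
```

send_rows:
  rows: [0.3,0.35,0,0,0,0,0,0.5,0.57,0,0,0,0,0,0.5,0.57,0,0,0,0,0,0.5,0.57,0,0,0,0,0,0.5,0.57,0,0,0,0,0,0.5,0.57,0,0,0,0,0,0.5,0.57,0,0,0,0,0,0.5,0.57,0,0,0,0,0,0.49,0.55,0,0,0,0,0,0,0,0,0,0,0,0,0,0,0,0,0,0,0,0,0,0,0,0,0,0]

```text
t: 48.8
eef_pos: [0.4008, 0.2365, 0.3941]
eef_rot: [-179.9, -0.0, 158.7]
wrist_force: [-0.1, -0.2, -1.6]
opening: 0.055
gripper_force: 49.6
```

Run:
```python
from h import *
st(); tilt()
P=np.r_[p0-.0571*u-.06*n,.222]; turn_then(P,159.2)
```

```text
t 48.80 along -0.0543 normal -0.0600 z 0.3941 rot [-179.9011   -0.0354  158.7172] f_u 0.0 f_n -0.3 f_z -1.6 op 0.055 tq [ 0.0085 -0.009  -0.0083]
q [ 21.2   5.3 -60.   98.3   4.7  79.2  29.1] pos [0.4008 0.2365 0.3941] tilt from down 0.1 heading -131.0, y [ 0.363   0.9318 -0.0017]
t 48.8 turn [-0.0115 -0.0042 -0.0562] then shift [ 0.0559 -0.0003  3.4428]
```

send_rows:
  rows: [0.03,0,0.6,0,0,-0.06,0,0.03,0,0.7,0,0,0,0,0,0,0.7,0,0,0,0,0,0,0.7,0,0,0,0,0,0,0.5,0,0,0,0,0,0,0.24,0,0,0,0,0,0,0,0,0,0,0,0,0,0,0,0,0,0,0,0,0,0,0,0,0,0,0,0,0,0,0,0]

```text
t: 49.8
eef_pos: [0.3983, 0.2392, 0.2239]
eef_rot: [179.9, 0.1, 159.4]
wrist_force: [-0.5, -0.0, -1.1]
opening: 0.058
gripper_force: 49.6
```

```bash
cat > chk.py <<'E'
from h import *
import sys
s=st(); im=save('wrist',sys.argv[1])[1]; g=cv2.GaussianBlur(im,(3,3),0).mean(2)
M=R.from_euler('xyz',s['eef_rot'],degrees=True).as_matrix()
k=170+np.argmax(g[170:192,276:280].mean(1)); print('plate edge row',k,g[k-2:k+3,276:280].mean(1).round()); w=onz('wrist',(278.5,k),s['eef_pos'][2]+.027,s); print('offset mm',1000*(M.T@(w-s['eef_pos']))[0]-50)
P=[]
for r in range(120,280,8): P.append((355+np.argmax(np.diff(g[r,355:405]))+.5,r))
W=np.array([onz('wrist',p,.179,s)[:2] for p in P],dtype=np.float32)
l=cv2.fitLine(W,cv2.DIST_HUBER,0,.001,.001).ravel(); print('edge',np.degrees(np.arctan2(l[1],l[0])),'norm offset',(l[2:]-p0)@n,P[::6])
for d in arm.pinpoint('wrist','screw1'):
    w=onz('wrist',d['point'],.165,s); print(np.round(d['point'],1),d['conf'],(w[:2]-p0)@u,(w[:2]-p0)@n)
E
python3 chk.py w14.png
```

```text
t 49.80 along -0.0577 normal -0.0584 z 0.2239 rot [179.9422   0.1025 159.3847] f_u -0.4 f_n -0.2 f_z -1.1 op 0.058 tq [ 0.0455 -0.0427  0.0294]
plate edge row 180 [61. 63. 67. 67. 62.]
offset mm 0.5689609455898648
edge -20.675468 norm offset 0.0006369206525421306 [(np.float64(373.5), 120), (np.float64(369.5), 168), (np.float64(364.5), 216), (np.float64(360.5), 264)]
[352.6 225.2] 0.61 -0.05922386039571624 -0.0032490643693195084
```

send_rows:
  rows: [0,0,0.1,0,0,0.02,0,0,0,0.1,0,0,0,0,0,0,0.07,0,0,0,0,0,0,0,0,0,0,0,0,0,0,0,0,0,0,0,0.25,0,0,0,0,0,0,0.25,0,0,0,0,0,0,0.2,0,0,0,0,0,0,0,0,0,0,0,0,0,0,0,0,0,0,0,0,0,0,0,0,0,0]

```text
t: 51.0
eef_pos: [0.4097, 0.2709, 0.209]
eef_rot: [-179.9, -0.0, 159.2]
wrist_force: [-0.0, -0.4, -1.7]
opening: 0.06
gripper_force: 49.6
```

```bash
python3 -c "
from h import *
st()"
```

```text
t 51.00 along -0.0582 normal -0.0246 z 0.2090 rot [-179.9206   -0.0094  159.2297] f_u 0.1 f_n -0.4 f_z -1.7 op 0.060 tq [0.0223 0.0135 0.0047]
```

send_rows:
  rows: [-0.02,0,-0.03,0,0,0,0,0,0,0,0,0,0,0,0,0.1,0,0,0,0,0,0,0.1,0,0,0,0,0,0,0.1,0,0,0,0,0,0,0.08,0,0,0,0,0,0,0.05,0,0,0,0,0,0,0,0,0,0,0,0,0,0,0,0,0,0,0,0,0,0,0,0,0,0]

```text
t: 52.0
eef_pos: [0.4155, 0.2822, 0.2086]
eef_rot: [-178.6, -0.1, 159.1]
wrist_force: [-8.2, -19.0, 10.2]
opening: 0.06
gripper_force: 54.2
```

```bash
python3 -c "
from h import *
st()"
```

```text
t 52.00 along -0.0568 normal -0.0121 z 0.2086 rot [-178.5691   -0.0916  159.1062] f_u -0.9 f_n -20.7 f_z 10.2 op 0.060 tq [-4.8781  2.1073  0.151 ]
```

send_rows:
  rows: [0,-0.2,0,0,0,0,0,0,-0.2,0,0,0,0,0,0,-0.2,0,0,0,0,0,0,0,0,0,0,0,0,0,0,0,0,0,0,0,0,0,0,0,0,0,0,0,0,0,0,0,0,0]

```text
t: 52.7
eef_pos: [0.408, 0.2638, 0.2108]
eef_rot: [180.0, -0.0, 159.3]
wrist_force: [0.1, 1.3, -1.5]
opening: 0.063
gripper_force: 49.7
```

```bash
python3 chk.py w15.png
python3 - <<'E'
from h import *
a=cv2.imread('pics/w15.png').astype(int);
# is bin moved in the grip? compare box part of held views w14 vs w15
for f in ('w13.png','w14.png','w15.png'):
    g=cv2.imread('pics/'+f,0); l=cv2.createLineSegmentDetector().detect(g[140:300,100:290])[0][:,0]+[100,140,100,140]
    print(f,[np.round(q).astype(int).tolist() for q in l if np.hypot(q[2]-q[0],q[3]-q[1])>70])
E
```

```text
t 52.70 along -0.0573 normal -0.0319 z 0.2108 rot [179.984   -0.0131 159.2727] f_u -0.3 f_n 1.3 f_z -1.5 op 0.063 tq [0.047  0.1045 0.0165]
plate edge row 180 [61. 63. 68. 67. 62.]
offset mm 0.5515991741960988
edge -17.279394 norm offset 0.02056097180024148 [(np.float64(363.5), 120), (np.float64(360.5), 168), (np.float64(355.5), 216), (np.float64(359.5), 264)]
[318.4 229.4] 0.78 -0.060344307822517394 -0.0036556426062580513
w13.png [[173, 157, 279, 157], [139, 298, 120, 173], [272, 172, 129, 172], [177, 178, 184, 249], [147, 298, 129, 174], [272, 226, 273, 298], [125, 173, 137, 253], [186, 250, 258, 250]]
w14.png [[139, 299, 126, 212], [174, 157, 279, 157], [177, 178, 184, 251], [147, 298, 129, 173], [272, 224, 273, 298], [131, 214, 144, 298], [272, 172, 132, 171], [186, 249, 258, 250]]
w15.png [[139, 299, 120, 173], [174, 157, 279, 157], [177, 178, 184, 249], [147, 298, 129, 173], [133, 224, 144, 298], [272, 172, 132, 171], [186, 250, 258, 250]]
```

Run:
```python
from h import *
for f,(c0,c1),tcp in (('w8.png',(340,375),None),('w15.png',(296,332),None),('w6.png',(335,372),None),('w14.png',(328,366),None)):
    g=cv2.imread('pics/'+f,0).astype(int); q=g[200:255,c0:c1]
    m=(q<55).astype(np.uint8); k,lab,stt,cen=cv2.connectedComponentsWithStats(m)
    print(f,'bg',np.median(q),[(stt[i].tolist(),(cen[i]+[c0,200]).round(1).tolist()) for i in range(1,k) if stt[i][4]>25])
```

```text
w8.png bg 90.0 [([10, 18, 8, 21, 96], [352.4, 228.1])]
w15.png bg 93.0 [([11, 22, 6, 20, 49], [308.4, 231.3])]
w6.png bg 91.0 [([10, 5, 7, 19, 75], [347.0, 213.7])]
w14.png bg 92.0 [([13, 16, 6, 19, 65], [342.5, 225.2])]
```

send_rows:
  rows: [0.025,0,-0.01,0,0,0,0,0,0,0,0,0,0,0,0,0,0,0,0,0,0,0,0.12,0,0,0,0,0,0,0.12,0,0,0,0,0,0,0.12,0,0,0,0,0,0,0.06,0,0,0,0,0,0,0,0,0,0,0,0,0,0,0,0,0,0,0,0,0,0,0,0,0,0]

```text
t: 53.8
eef_pos: [0.4133, 0.2809, 0.2105]
eef_rot: [-179.5, -0.0, 159.2]
wrist_force: [-3.0, -6.3, 2.1]
opening: 0.063
gripper_force: 50.3
```

```bash
python3 -c "
from h import *
st()"
```

```text
t 53.80 along -0.0584 normal -0.0141 z 0.2105 rot [-179.5489   -0.0488  159.2165] f_u -0.5 f_n -7.0 f_z 2.1 op 0.063 tq [-1.5605  0.6497  0.0862]
```

send_rows:
  rows: [0.02,0,0,0,0,0,0,0.02,0,0,0,0,0,0,0,0,0,0,0,0,0,0,0,0,0,0,0,0,0,0,0,0,0,0,0]

```text
t: 54.3
eef_pos: [0.4127, 0.281, 0.2104]
eef_rot: [-179.6, 0.1, 159.2]
wrist_force: [0.3, -6.7, -0.2]
opening: 0.061
gripper_force: 50.0
```

```bash
python3 -c "
from h import *
st()"
```

```text
t 54.30 along -0.0590 normal -0.0142 z 0.2104 rot [-179.5802    0.0653  159.1754] f_u 2.6 f_n -6.1 f_z -0.2 op 0.061 tq [-1.6609 -0.1047  0.0322]
```

send_rows:
  rows: [0,0,0.02,0,0,0,0,0,0,0.02,0,0,0,0,0,0,0,0,0,0,0,0,0,0,0,0,0,0,0,0,0,0,0,0,0]

```text
t: 54.8
eef_pos: [0.4121, 0.2812, 0.2084]
eef_rot: [-179.6, 0.0, 159.2]
wrist_force: [-1.8, -6.2, 1.6]
opening: 0.062
gripper_force: 50.3
```

```bash
python3 -c "
from h import *
st()"
```

```text
t 54.80 along -0.0597 normal -0.0142 z 0.2084 rot [-179.5612    0.0096  159.1895] f_u 0.5 f_n -6.4 f_z 1.6 op 0.062 tq [-1.5801  0.2121  0.0984]
```

Run:
```python
from h import *
for f in ('w5.png','w8.png','w14.png','w15.png'):
    im=cv2.imread('pics/'+f); g=cv2.cvtColor(im,cv2.COLOR_BGR2GRAY); l=cv2.createLineSegmentDetector().detect(g[130:320,100:300])[0][:,0]+[100,130,100,130]
    print(f,sorted([np.round(q,0).astype(int).tolist() for q in l if np.hypot(q[2]-q[0],q[3]-q[1])>45]))
    print([int(v) for v in cv2.GaussianBlur(im,(3,3),0).mean(2)[140:180:2,200]])
```

```text
w5.png [[123, 161, 142, 288], [138, 290, 118, 161], [139, 319, 199, 287], [146, 288, 127, 160], [176, 163, 183, 242], [186, 241, 271, 242], [203, 288, 149, 291], [222, 148, 279, 147], [272, 158, 118, 158], [272, 242, 273, 318], [283, 149, 285, 247], [283, 318, 284, 249]]
[61, 61, 63, 87, 73, 60, 61, 61, 59, 75, 88, 80, 112, 133, 132, 132, 132, 132, 132, 132]
w8.png [[122, 273, 131, 318], [123, 159, 142, 289], [126, 207, 118, 160], [126, 215, 138, 291], [129, 163, 174, 163], [135, 318, 116, 229], [140, 289, 128, 208], [146, 289, 127, 159], [146, 315, 191, 291], [176, 163, 184, 243], [187, 147, 281, 147], [201, 289, 149, 290], [272, 157, 131, 158], [272, 242, 273, 318], [283, 148, 285, 247], [283, 318, 284, 249]]
[154, 152, 151, 149, 92, 59, 60, 60, 59, 76, 88, 81, 113, 134, 132, 132, 133, 132, 132, 132]
w14.png [[127, 171, 175, 157], [131, 177, 178, 177], [131, 214, 144, 299], [138, 319, 199, 287], [140, 301, 126, 212], [148, 299, 135, 215], [174, 157, 279, 157], [177, 178, 184, 251], [186, 249, 258, 250], [219, 175, 271, 175], [268, 289, 270, 231], [271, 178, 219, 178], [272, 172, 132, 171], [272, 238, 273, 318], [283, 318, 284, 249]]
[146, 143, 143, 143, 146, 142, 145, 147, 131, 66, 60, 61, 62, 62, 61, 60, 77, 87, 79, 80]
w15.png [[127, 171, 174, 157], [131, 176, 178, 176], [133, 224, 144, 298], [140, 302, 126, 209], [140, 318, 199, 287], [148, 299, 129, 173], [174, 157, 279, 157], [177, 178, 184, 249], [186, 250, 258, 250], [219, 175, 271, 175], [272, 172, 132, 171], [272, 243, 273, 318], [283, 168, 285, 234], [283, 318, 284, 249]]
[153, 147, 145, 145, 146, 149, 147, 147, 134, 65, 60, 61, 61, 61, 61, 60, 77, 89, 79, 80]
```

Run:
```python
from h import *
# tool-frame x of a pixel on plane tool z
c=arm.get_calibration('wrist'); K=np.array(c['K']);T=np.array(c['T_tool_cam'])
def tx(p,z):
    d=T[:3,:3]@np.linalg.inv(K)@np.r_[p,1]; return (T[:3,3]+d*(z-T[2,3])/d[2])[:2]*1000
for nm,pts in (('blue',((131,158),(272,157.3),(138,290),(149,290))),('grey',((132,171.3),(272,172),(140,301),(148,299)))):
    print(nm,[tx(p,.050) for p in pts])
g=cv2.imread('pics/w15.png'); g=cv2.GaussianBlur(g,(3,3),0).mean(2)
print([int(v) for v in g[170:215,278]])
print('row->x plate top',[(r,tx((278.5,r),-.027)[0].round(1)) for r in (178,190,195,200,205)])
```

```text
blue [array([ 51.1884, -95.5911]), array([51.5781, -3.3809]), array([ -46.5539, -104.3259]), array([-46.5608, -96.0939])]
grey [array([ 42.4728, -96.1748]), array([41.943 , -3.4446]), array([ -55.9909, -104.096 ]), array([-54.2634, -97.817 ])]
[61, 61, 61, 61, 61, 61, 62, 61, 61, 63, 67, 66, 62, 61, 61, 62, 62, 61, 61, 62, 62, 62, 62, 62, 62, 62, 62, 62, 62, 63, 69, 77, 82, 83, 84, 84, 84, 84, 84, 84, 84, 84, 84, 84, 84]
row->x plate top [(178, np.float64(51.4)), (190, np.float64(46.5)), (195, np.float64(44.4)), (200, np.float64(42.3)), (205, np.float64(40.2))]
```

send_rows:
  rows: [0,-0.2,0,0,0,0,0,0,-0.2,0,0,0,0,0,0.06,0,-0.03,0,0,0,0,0.06,0,-0.02,0,0,0,0,0,0,0,0,0,0,0,0,0,0,0,0,0,0,0,0,0,0,0,0,0,0,0,0,0,0,0,0]

```text
t: 55.6
eef_pos: [0.3997, 0.2676, 0.2117]
eef_rot: [-180.0, -0.0, 159.3]
wrist_force: [0.1, -0.3, -1.5]
opening: 0.059
gripper_force: 49.7
```

```bash
python3 -c "
from h import *
st()"
```

```text
t 55.60 along -0.0665 normal -0.0313 z 0.2117 rot [-179.9819   -0.016   159.2532] f_u 0.2 f_n -0.2 f_z -1.5 op 0.059 tq [ 0.0556 -0.0058 -0.0092]
```

send_rows:
  rows: [0,0,0.015,0,0,0,0,0,0.12,0,0,0,0,0,0,0.12,0,0,0,0,0,0,0.12,0,0,0,0,0,0,0.1,0,0,0,0,0,0,0.1,0,0,0,0,0,0,0,0,0,0,0,0,0,0,0,0,0,0,0,0,0,0,0,0,0,0,0,0,0,0,0,0,0]

```text
t: 56.6
eef_pos: [0.4095, 0.2934, 0.2109]
eef_rot: [-180.0, -0.0, 159.2]
wrist_force: [0.3, 0.4, -2.0]
opening: 0.059
gripper_force: 49.7
```

```bash
python3 -c "
from h import *
st()"
```

```text
t 56.60 along -0.0664 normal -0.0037 z 0.2109 rot [-179.9634   -0.0001  159.2257] f_u 0.1 f_n 0.5 f_z -2.0 op 0.059 tq [ 0.0917 -0.031  -0.0212]
```

Inserted freely. Slide down.

send_rows:
  rows: [0,0.01,0.06,0,0,0,0,0,0,0.06,0,0,0,0,0,0,0.06,0,0,0,0,0,0,0.06,0,0,0,0,0,0,0.06,0,0,0,0,0,0,0,0,0,0,0,0,0,0,0,0,0,0]

```text
t: 57.3
eef_pos: [0.4096, 0.2942, 0.1959]
eef_rot: [-180.0, -0.0, 159.3]
wrist_force: [0.4, 0.1, -1.6]
opening: 0.064
gripper_force: 49.8
```

```bash
python3 -c "
from h import *
st()"
```

```text
t 57.30 along -0.0665 normal -0.0029 z 0.1959 rot [-179.9738   -0.0176  159.2523] f_u 0.4 f_n 0.2 f_z -1.6 op 0.064 tq [ 0.0725 -0.067   0.0372]
```

send_rows:
  rows: [0,0,0.06,0,0,0,0,0,0,0.06,0,0,0,0,0,0,0.05,0,0,0,0,0,0,0.02,0,0,0,0,0,0,0,0,0,0,0,0,0,0,0,0,0,0,0,0,0,0,0,0,0]

```text
t: 58.0
eef_pos: [0.4097, 0.2942, 0.1874]
eef_rot: [-179.9, 0.0, 159.2]
wrist_force: [-1.5, -2.3, 6.5]
opening: 0.061
gripper_force: 51.2
```

```bash
python3 -c "
from h import *
st()"
```

```text
t 58.00 along -0.0665 normal -0.0029 z 0.1874 rot [-179.9368    0.0411  159.2406] f_u -0.6 f_n -2.7 f_z 6.5 op 0.061 tq [-0.4178  0.3778 -0.028 ]
```

send_rows:
  rows: [0,0,0,0,0,0,0.3,0,0,0,0,0,0,0.6,0,0,0,0,0,0,0.6,0,0,0,0,0,0,0.6,0,0,0,0,0,0,0.6,0,0,-0.6,0,0,0,0.6,0,0,-0.8,0,0,0,0.6,0,0,-0.8,0,0,0,0.6,0,0,-0.8,0,0,0,0.6,0,0,-0.5,0,0,0,1,0,0,0,0,0,0,1,0,0,0,0,0,0,1]

```text
t: 59.2
eef_pos: [0.4097, 0.294, 0.3613]
eef_rot: [-180.0, 0.0, 159.2]
wrist_force: [0.4, 0.9, -0.5]
opening: 1.001
gripper_force: 0.0
```

Run:
```python
from h import *
s=st(); tilt(); im=save('wrist','w16.png')[1]
a=save('scene','s4.png')[1]; 
for l in ('bin_grey1_seat','bin_grey1_mid','bin_blue_seat'): print(l,pp('scene',l))
b=save('side','d4.png')[1]
for l in ('bin_grey1_seat','bin_grey1_mid','bin_blue_seat','bin_blue_mid'): print(l,pp('side',l))
for k,v in {'C':p0-.0586*u-.003*n,'A':p0+.2014*u-.003*n}.items():
    print(k,'seat expect',proj('scene',np.r_[v,.165]),proj('side',np.r_[v,.165]),'mid',proj('scene',np.r_[v-.053*n,.1285]),proj('side',np.r_[v-.053*n,.1285]))
turn_then((.69,-.09,.36),71.4)
```

```text
t 59.20 along -0.0664 normal -0.0031 z 0.3613 rot [-179.9636    0.0222  159.2354] f_u 0.1 f_n 1.0 f_z -0.5 op 1.001 tq [ 0.0169 -0.0012 -0.0046]
q [ 11.1  12.5 -60.2  97.4  11.2  76.6  18.1] pos [0.4097 0.294  0.3613] tilt from down 0.0 heading -79.5, y [ 0.3545  0.935  -0.0006]
bin_grey1_seat [([302.8, 235.5], 0.71)]
bin_grey1_mid [([288.6, 235.6], 0.84), ([352.0, 250.4], 0.49)]
bin_blue_seat [([344.5, 146.5], 0.97), ([261.6, 129.7], 0.73)]
bin_grey1_seat [([319.1, 202.4], 0.81), ([351.4, 252.5], 0.55), ([243.3, 171.0], 0.33)]
bin_grey1_mid [([298.2, 212.9], 0.65), ([245.1, 285.7], 0.6), ([202.4, 146.7], 0.59)]
bin_blue_seat [([284.7, 135.7], 0.73)]
bin_blue_mid [([284.0, 155.6], 0.59), ([241.6, 169.7], 0.23)]
C seat expect [276.7766 110.3161] [201.7867 130.3233] mid [262.7288 127.9672] [198.9518 149.0717]
A seat expect [345.0376 147.0948] [281.043  136.9168] mid [328.8903 167.5379] [278.9054 155.9976]
t 59.7 turn [-0.007   0.0012 10.2226] then shift [-5.4929  7.7643  0.0235]
```

send_rows:
  rows: [0,0,0,0,0,0.93,1,0,0,0,0,0,0.93,1,0,0,0,0,0,0.93,1,0,0,0,0,0,0.93,1,0,0,0,0,0,0.93,1,0,0,0,0,0,0.93,1,0,0,0,0,0,0.93,1,0,0,0,0,0,0.93,1,0,0,0,0,0,0.93,1,0,0,0,0,0,0.93,1,0,0,0,0,0,0.92,1]

```text
t: 60.8
eef_pos: [0.4097, 0.2942, 0.3614]
eef_rot: [-180.0, 0.0, 71.1]
wrist_force: [-0.2, 0.5, 0.3]
opening: 1.001
gripper_force: 0.0
```

send_rows:
  rows: [-0.5,0.7,0,0,0,0,1,-0.5,0.7,0,0,0,0,1,-0.5,0.71,0,0,0,0,1,-0.5,0.71,0,0,0,0,1,-0.5,0.71,0,0,0,0,1,-0.5,0.71,0,0,0,0,1,-0.5,0.71,0,0,0,0,1,-0.5,0.7,0,0,0,0,1,-0.5,0.7,0,0,0,0,1,-0.5,0.7,0,0,0,0,1,-0.49,0.7,0,0,0,0,1,0,0,0,0,0,0,1]

```text
t: 62.0
eef_pos: [0.6915, -0.0976, 0.3588]
eef_rot: [-179.9, 0.2, 70.8]
wrist_force: [0.5, -1.6, -0.3]
opening: 1.001
gripper_force: 0.0
```

send_rows:
  rows: [0,0,0,0,0,0,1,0,0,0,0,0,0,1,0,0,0,0,0,0,1]

```text
t: 62.3
eef_pos: [0.6891, -0.0877, 0.3621]
eef_rot: [180.0, 0.0, 71.6]
wrist_force: [-0.2, 0.2, -0.3]
opening: 0.997
gripper_force: 0.0
```

Run:
```python
from h import *
s=st(); tilt(); im=save('wrist','w17.png')[1]; g=cv2.cvtColor(im,cv2.COLOR_RGB2GRAY)
for l,z in (('bin_grey1_mid',.086),('bin_grey1_seat',.1225)):
    for d in arm.pinpoint('wrist',l): print(l,np.round(d['point'],1),d['conf'],onz('wrist',d['point'],z,s))
for d in arm.regions_of('wrist','bin_grey1_mid'):
    c,_=cv2.findContours(d['pixels'].astype(np.uint8),cv2.RETR_EXTERNAL,cv2.CHAIN_APPROX_SIMPLE); c=max(c,key=cv2.contourArea)
    P=cv2.approxPolyDP(c,3,True)[:,0].tolist(); print(d['conf'],P,[onz('wrist',p,.172,s)[:2].round(4).tolist() for p in P])
```

```text
t 62.30 along 0.3302 normal -0.2608 z 0.3621 rot [179.9894   0.0033  71.5567] f_u -0.3 f_n 0.1 f_z -0.3 op 0.997 tq [0.0411 0.0258 0.0129]
q [ 23.7  28.  -32.   72.7  14.5  83.2 -25.4] pos [ 0.6891 -0.0877  0.3621] tilt from down 0.0 heading -35.9, y [ 0.9486 -0.3164  0.0002]
bin_grey1_mid [248.2 176.8] 0.59 [ 0.6484 -0.073   0.086 ]
bin_grey1_seat [282.6 181.8] 0.95 [ 0.695  -0.0891  0.1225]
0.8 [[206, 141], [209, 210], [278, 210], [282, 228], [283, 141]] [[0.6308, -0.0094], [0.6036, -0.0845], [0.6814, -0.1106], [0.6787, -0.1336], [0.712, -0.0366]]
```

send_rows:
  rows: [0.04,0.11,0,0,0,0.09,1,0,0,0.7,0,0,0,1,0,0,0.7,0,0,0,1,0,0,0.7,0,0,0,1,0,0,0.7,0,0,0,1,0,0,0.7,0,0,0,1,0,0,0.5,0,0,0,1,0,0,0.35,0,0,0,1,0,0,0,0,0,0,1,0,0,0,0,0,0,0.8,0,0,0,0,0,0,0.6,0,0,0,0,0,0,0.4]
  newtons: 50

```text
t: 63.7
eef_pos: [0.6963, -0.0894, 0.1458]
eef_rot: [179.8, -0.0, 70.6]
wrist_force: [0.6, 0.6, -0.6]
opening: 0.516
gripper_force: 0.0
```

send_rows:
  rows: [0,0,0,0,0,0,0.2,0,0,0,0,0,0,0,0,0,0,0,0,0,0,0,0,0,0,0,0,0,0,0,0,0,0,0,0,0,0,0,0,0,0,0,0,0,0,0,0,0,0]

```text
t: 64.4
eef_pos: [0.6956, -0.0894, 0.1446]
eef_rot: [180.0, 0.0, 70.6]
wrist_force: [-1.8, 1.3, 5.7]
opening: 0.058
gripper_force: 50.1
```

```bash
cat > off.py <<'E'
from h import *
import sys
c=arm.get_calibration('wrist'); K=np.array(c['K']);T=np.array(c['T_tool_cam'])
def tx(p,z):
    d=T[:3,:3]@np.linalg.inv(K)@np.r_[p,1]; return (T[:3,3]+d*(z-T[2,3])/d[2])[:2]*1000
s=st(); im=save('wrist',sys.argv[1])[1]; g=cv2.cvtColor(im,cv2.COLOR_RGB2GRAY)
l=cv2.createLineSegmentDetector().detect(g[130:330,100:300])[0][:,0]+[100,130,100,130]
print(sorted([np.round(q,0).astype(int).tolist() for q in l if np.hypot(q[2]-q[0],q[3]-q[1])>45]))
v=cv2.GaussianBlur(g,(3,3),0)[165:225,276:281].mean(1); print([(165+i,int(v[i])) for i in range(0,60,2)]); print([(r,tx((278.5,r),-.027)[0].round(1)) for r in (175,180,185,190,195)],[(r,tx((140,r),.05)[0].round(1)) for r in (155,160,165,170,290,295,300)])
E
python3 off.py w18.png
```

```text
t 64.40 along 0.3369 normal -0.2601 z 0.1446 rot [179.9674   0.0162  70.6364] f_u -2.2 f_n 0.6 f_z 5.7 op 0.058 tq [0.0205 0.2945 0.0114]
[[121, 329, 199, 287], [122, 163, 134, 243], [124, 159, 171, 149], [128, 165, 269, 164], [137, 292, 117, 160], [145, 291, 126, 162], [172, 149, 279, 148], [175, 166, 182, 243], [184, 243, 271, 243], [226, 166, 177, 166], [271, 159, 129, 160], [272, 242, 273, 324], [283, 324, 284, 249], [286, 182, 285, 237]]
[(165, 79), (167, 62), (169, 57), (171, 58), (173, 57), (175, 57), (177, 57), (179, 59), (181, 94), (183, 126), (185, 137), (187, 137), (189, 137), (191, 137), (193, 136), (195, 120), (197, 105), (199, 95), (201, 90), (203, 87), (205, 86), (207, 86), (209, 86), (211, 86), (213, 86), (215, 86), (217, 86), (219, 85), (221, 86), (223, 86)]
[(175, np.float64(53.2)), (180, np.float64(51.2)), (185, np.float64(49.2)), (190, np.float64(47.1)), (195, np.float64(45.1))] [(155, np.float64(53.8)), (160, np.float64(50.6)), (165, np.float64(47.3)), (170, np.float64(44.0)), (290, np.float64(-45.8)), (295, np.float64(-50.1)), (300, np.float64(-54.4))]
```

send_rows:
  rows: [0,0,-0.5,0,0,0,0,0,0,-0.75,0,0,0,0,0,0,-0.75,0,0,0,0,0,0,-0.75,0,0,0,0,0,0,-0.75,0,0,0,0,0,0,-0.75,0,0,0,0,0,0,-0.75,0,0,0,0,0,0,0,0,0,-0.85,0,0,0,0,0,0,-0.85,0,0,0,0,0,0,-0.85,0,0,0,0,0,0,-0.85,0,0,0,0,0,0,-0.85,0]

```text
t: 65.65
eef_pos: [0.6952, -0.0898, 0.3922]
eef_rot: [-179.9, -0.0, 107.5]
wrist_force: [-0.2, 0.3, -1.8]
opening: 0.06
gripper_force: 49.2
```

send_rows:
  rows: [0,0,0,0,0,-0.85,0,0,0,0,0,0,-0.85,0,0,0,0,0,0,-0.85,0,0,0,0,0,0,-0.85,0,0,0,0,0,0,-0.85,0,0,0,0,0,0,-0.85,0,0,0,0,0,0,-0.85,0,0,0,0,0,0,-0.1,0,0,0,0,0,0,0,0,0,0,0,0,0,0,0]

```text
t: 66.65
eef_pos: [0.6953, -0.0896, 0.3934]
eef_rot: [-180.0, -0.1, 159.1]
wrist_force: [-0.2, 1.3, -2.3]
opening: 0.056
gripper_force: 49.3
```

Run:
```python
from h import *
st(); tilt()
P=np.r_[p0+.0716*u-.06*n,.225]; turn_then(P,159.2)
```

```text
t 66.65 along 0.3367 normal -0.2603 z 0.3934 rot [-179.952    -0.0522  159.0544] f_u -0.7 f_n 1.1 f_z -2.3 op 0.056 tq [ 0.1189 -0.0811  0.0404]
q [ 32.   32.4 -49.8  67.8  24.1  90.1  56.1] pos [ 0.6953 -0.0896  0.3934] tilt from down 0.1 heading -158.3, y [ 0.3575  0.9339 -0.0008]
t 66.65 turn [-0.0056 -0.0061 -0.0169] then shift [5.3029 4.005  3.3677]
```

send_rows:
  rows: [0.3,0.2,0,0,0,-0.02,0,0.56,0.42,0,0,0,0,0,0.56,0.42,0,0,0,0,0,0.56,0.42,0,0,0,0,0,0.56,0.42,0,0,0,0,0,0.56,0.42,0,0,0,0,0,0.56,0.42,0,0,0,0,0,0.56,0.42,0,0,0,0,0,0.56,0.42,0,0,0,0,0,0.52,0.44,0,0,0,0,0,0,0,0,0,0,0,0,0,0,0,0,0,0,0]

```text
t: 67.85
eef_pos: [0.5175, 0.1922, 0.3943]
eef_rot: [-180.0, 0.1, 159.4]
wrist_force: [0.2, -0.3, -2.6]
opening: 0.062
gripper_force: 49.3
```

send_rows:
  rows: [0,0,0,0,0,0,0,0,0,0.6,0,0,0,0,0,0,0.7,0,0,0,0,0,0,0.7,0,0,0,0,0,0,0.7,0,0,0,0,0,0,0.5,0,0,0,0,0,0,0.17,0,0,0,0,0,0,0,0,0,0,0,0,0,0,0,0,0,0,0,0,0,0,0,0,0]

```text
t: 68.85
eef_pos: [0.519, 0.1917, 0.2271]
eef_rot: [179.9, 0.1, 159.3]
wrist_force: [-0.0, -0.0, -1.3]
opening: 0.063
gripper_force: 49.2
```

```bash
python3 off.py w19.png | head -2
python3 - <<'E'
from h import *
s=arm.sense()
for d in arm.pinpoint('wrist','screw1'):
    w=onz('wrist',d['point'],.165,s); print(np.round(d['point'],1),d['conf'],(w[:2]-p0)@u,(w[:2]-p0)@n)
turn_then(np.r_[p0+.0716*u-.06*n,.2104],159.2)
E
```

```text
t 68.85 along 0.0721 normal -0.0599 z 0.2271 rot [179.9131   0.1187 159.2981] f_u -0.0 f_n -0.1 f_z -1.3 op 0.063 tq [ 0.0732 -0.0532  0.0002]
[[118, 160, 176, 148], [120, 329, 198, 288], [129, 165, 216, 163], [129, 203, 142, 291], [138, 293, 117, 160], [146, 290, 127, 163], [175, 166, 183, 242], [176, 148, 281, 148], [184, 242, 271, 243], [193, 290, 138, 293], [217, 163, 271, 163], [239, 166, 178, 166], [271, 159, 131, 159], [272, 221, 273, 328], [283, 328, 284, 249]]
[354.9 223.4] 0.86 0.07014004162377938 -0.0023993270476684384
[369.   27.8] 0.69 -0.05735867254697666 -0.0033437186572483277
t 68.95 turn [0.0063 0.0115 0.0136] then shift [0.004  0.0027 0.3265]
```

send_rows:
  rows: [0,0,0.12,0,0,0,0,0,0,0.12,0,0,0,0,0,0,0.08,0,0,0,0,0,0,0,0,0,0,0,0,0,0,0,0,0,0,0,0.25,0,0,0,0,0,0,0.25,0,0,0,0,0,0,0.2,0,0,0,0,0,0,0,0,0,0,0,0,0,0,0,0,0,0,0,0,0,0,0,0,0,0]

```text
t: 70.05
eef_pos: [0.5302, 0.2237, 0.2092]
eef_rot: [-179.9, -0.0, 159.3]
wrist_force: [0.5, 1.2, -1.5]
opening: 0.061
gripper_force: 49.3
```

```bash
python3 -c "
from h import *
st()"
```

```text
t 70.05 along 0.0712 normal -0.0261 z 0.2092 rot [-179.9283   -0.0187  159.3265] f_u 0.0 f_n 1.2 f_z -1.5 op 0.061 tq [ 0.0942 -0.0419  0.025 ]
```

send_rows:
  rows: [0,0,-0.02,0,0,0.01,0,0,0,0,0,0,0,0,0,0.12,0,0,0,0,0,0,0.12,0,0,0,0,0,0,0.12,0,0,0,0,0,0,0.1,0,0,0,0,0,0,0,0,0,0,0,0,0,0,0,0,0,0,0,0,0,0,0,0,0,0,0,0,0,0,0,0,0]

```text
t: 71.05
eef_pos: [0.5385, 0.2453, 0.2104]
eef_rot: [-180.0, -0.0, 159.2]
wrist_force: [-0.9, 0.7, -2.6]
opening: 0.062
gripper_force: 49.5
```

```bash
python3 -c "
from h import *
st()"
```

```text
t 71.05 along 0.0713 normal -0.0029 z 0.2104 rot [-179.9665   -0.0032  159.2364] f_u -1.1 f_n 0.4 f_z -2.6 op 0.062 tq [ 0.0612 -0.0624 -0.0142]
```

send_rows:
  rows: [0,0,0.06,0,0,0,0,0,0,0.06,0,0,0,0,0,0,0.06,0,0,0,0,0,0,0.06,0,0,0,0,0,0,0.06,0,0,0,0,0,0,0,0,0,0,0,0,0,0,0,0,0,0]

```text
t: 71.75
eef_pos: [0.5385, 0.2455, 0.1953]
eef_rot: [-180.0, -0.0, 159.2]
wrist_force: [0.2, -0.5, -1.5]
opening: 0.054
gripper_force: 49.5
```

```bash
python3 -c "
from h import *
st()"
```

```text
t 71.75 along 0.0712 normal -0.0027 z 0.1953 rot [-179.9717   -0.0165  159.2465] f_u 0.3 f_n -0.4 f_z -1.5 op 0.054 tq [ 0.0442 -0.056  -0.032 ]
```

send_rows:
  rows: [0,0,0.06,0,0,0,0,0,0,0.06,0,0,0,0,0,0,0.05,0,0,0,0,0,0,0.02,0,0,0,0,0,0,0,0,0,0,0,0,0,0,0,0,0,0]

```text
t: 72.35
eef_pos: [0.5385, 0.2455, 0.1867]
eef_rot: [-180.0, 0.0, 159.2]
wrist_force: [-1.0, -1.5, 5.2]
opening: 0.063
gripper_force: 50.7
```

```bash
python3 -c "
from h import *
st()"
```

```text
t 72.35 along 0.0712 normal -0.0027 z 0.1867 rot [-179.962     0.0242  159.2446] f_u -0.4 f_n -1.8 f_z 5.2 op 0.063 tq [-0.3552  0.471   0.0283]
```

send_rows:
  rows: [0,0,0,0,0,0,0.3,0,0,0,0,0,0,0.6,0,0,0,0,0,0,0.6,0,0,0,0,0,0,0.6,0,0,-0.5,0,0,0,0.6,0,0,-0.8,0,0,0,0.6,0,0,-0.8,0,0,0,0.6,0,0,-0.8,0,0,0,0.6,-0.4,-0.6,-0.6,0,0,0,0.6,-0.4,-0.6,-0.6,0,0,0,0.6,-0.4,-0.6,-0.2,0,0,0,0.6,0,0,0,0,0,0,0.6]

```text
t: 73.55
eef_pos: [0.5658, 0.1342, 0.4023]
eef_rot: [-179.9, 0.2, 158.6]
wrist_force: [0.8, -0.3, -0.4]
opening: 0.601
gripper_force: 0.0
```

send_rows:
  rows: [0,0,0,0,0,0,0.6,0,0,0,0,0,0,0.6,0,0,0,0,0,0,0.6]

```text
t: 73.85
eef_pos: [0.562, 0.1416, 0.4005]
eef_rot: [-180.0, -0.1, 159.4]
wrist_force: [-0.1, -0.3, -0.2]
opening: 0.597
gripper_force: 0.0
```

Run:
```python
from h import *
s=st(); im=save('wrist','w20.png')[1]
S={'A':.2014,'B':.0714,'C':-.0586}
for k,a in S.items():
    v=p0+a*u; m=v-.056*n
    print(k,'expect mid',proj('wrist',np.r_[m,.1285],s).round(1),'plate top ends',[proj('wrist',np.r_[v-.003*n+e*u,.2145],s).round(1).tolist() for e in (-.05,.05)])
for l in ('bin_grey1_mid','bin_blue_mid','ball1_center','bin_blue_seat','bin_grey1_seat'): print(l,pp('wrist',l))
g=cv2.cvtColor(im,cv2.COLOR_RGB2GRAY); l=cv2.createLineSegmentDetector().detect(g)[0][:,0]
print(sorted([np.round(q).astype(int).tolist() for q in l if np.hypot(q[2]-q[0],q[3]-q[1])>45 and min(q[0],q[2])>180 and max(q[1],q[3])<330]))
for c in ('scene','side'):
    save(c,c+'5.png')
    for lb in ('bin_grey1_seat','bin_grey1_mid','bin_blue_seat','bin_blue_mid','beaker_mid','ball1_center','cryobox','timer','reagent','tip_box'): print(c,lb,pp(c,lb))
    for k,a in S.items(): v=p0+a*u; print(k,'expect seat/mid',proj(c,np.r_[v-.003*n,.165]).round(1),proj(c,np.r_[v-.056*n,.1285]).round(1))
```

```text
t 73.85 along 0.1300 normal -0.0915 z 0.4005 rot [-179.9637   -0.0642  159.4088] f_u 0.0 f_n -0.3 f_z -0.2 op 0.597 tq [ 0.0409 -0.0121 -0.0514]
A expect mid [301.3 224.8] plate top ends [[353.1, 208.5], [347.2, 284.3]]
B expect mid [303.7 135.5] plate top ends [[362.4, 89.0], [355.1, 183.2]]
C expect mid [306.5  28.5] plate top ends [[374.3, -62.9], [364.9, 57.3]]
bin_grey1_mid [([306.1, 133.6], 0.62)]
bin_blue_mid [([43.2, 176.0], 0.74), ([297.3, 222.9], 0.6)]
ball1_center [([310.5, 192.1], 0.41)]
bin_blue_seat [([341.4, 236.3], 0.67)]
bin_grey1_seat [([350.1, 137.0], 0.81)]
[[220, 77, 260, 107], [262, 307, 325, 280], [266, 71, 265, 1], [267, 97, 342, 98], [267, 168, 266, 108], [268, 7, 268, 68], [268, 71, 346, 71], [268, 256, 267, 173], [270, 68, 270, 1], [271, 168, 270, 113], [272, 13, 273, 66], [272, 182, 331, 182], [273, 106, 273, 161], [326, 257, 267, 257], [328, 162, 330, 105], [328, 299, 263, 326], [331, 104, 273, 104], [336, 11, 272, 11], [336, 82, 272, 83], [336, 194, 268, 194], [339, 170, 268, 172], [352, 208, 349, 258], [363, 90, 356, 180], [367, 1, 363, 56], [372, 248, 
[... 770 characters left out ...]
3.4 146.3]
C expect seat/mid [276.8 110.3] [262.7 128. ]
side bin_grey1_seat [([242.7, 133.3], 0.8)]
side bin_grey1_mid [([241.6, 154.6], 0.64), ([238.4, 298.2], 0.42)]
side bin_blue_seat [([281.2, 136.9], 0.71)]
side bin_blue_mid [([282.5, 155.5], 0.91)]
side beaker_mid [([242.0, 286.6], 0.93), ([243.9, 129.7], 0.34), ([239.3, 297.4], 0.2), ([325.2, 200.8], 0.17)]
side ball1_center []
side cryobox [([241.0, 133.7], 0.23)]
side timer [([210.3, 218.4], 0.86)]
side reagent [([355.7, 317.3], 0.79)]
side tip_box [([242.4, 288.4], 0.69), ([349.9, 247.8], 0.62)]
A expect seat/mid [281.  136.9] [278.9 156. ]
B expect seat/mid [241.1 133.6] [238.6 152.5]
C expect seat/mid [201.8 130.3] [199.  149.1]
```

Run:
```python
from h import *
im=cv2.imread('pics/w20.png').astype(int)
def blobs(q,o):
    m=((q.min(2)>105)&(q.max(2)-q.min(2)<60)).astype(np.uint8); k,lab,s,c=cv2.connectedComponentsWithStats(m)
    return [(s[i].tolist(),(c[i]+o).round().tolist()) for i in range(1,k) if s[i][4]>20]
print('blue bin',blobs(im[180:258,269:335],[269,180]))
w=cv2.imread('pics/w12.png').astype(int); print('beaker w12',blobs(w[250:312,195:250],[195,250]))
print('regions',[(d['conf'],int(d['pixels'].sum()),d['point']) for d in arm.regions_of('wrist','ball1_center')])
```

```text
blue bin [([0, 0, 60, 11, 190], [297.0, 181.0]), ([9, 17, 10, 3, 25], [283.0, 198.0]), ([36, 17, 9, 3, 24], [309.0, 198.0]), ([14, 25, 12, 12, 118], [289.0, 211.0])]
beaker w12 [([5, 7, 41, 52, 671], [225.0, 275.0]), ([0, 57, 43, 5, 120], [210.0, 310.0])]
regions []
```

send_rows:
  rows: [-0.7,0.1,0,0,0,0,0.6,-0.7,0.1,0,0,0,0,0.6,-0.7,0.1,0,0,0,0,0.6,-0.7,0.1,0,0,0,0,0.6,0,0,0,0,0,0,0.6,0,0,0,0,0,0,0.6,0,0,0,0,0,0,0.6,0,0,0,0,0,0,0.6]

```text
t: 76.1
eef_pos: [0.6998, 0.11, 0.4019]
eef_rot: [-180.0, 0.0, 159.3]
wrist_force: [0.1, 0.1, 0.5]
opening: 0.598
gripper_force: 0.0
```

Run:
```python
from h import *
s=st(); im=save('wrist','w21.png')[1]
a,b=[proj('wrist',np.r_[p0+(.2014+e)*u+f*n,.1375],s) for e,f in ((-.05,-.106),(.05,-.006))]; x0,x1=sorted((int(a[0]),int(b[0])));y0,y1=sorted((int(a[1]),int(b[1]))); print(x0,x1,y0,y1)
q=im[y0:y1,x0:x1].astype(int); m=((q.min(2)>70)&(q.max(2)-q.min(2)<90)).astype(np.uint8)
for r in m[::2]: print(''.join('#' if v else '.' for v in r))
print(pp('wrist','ball1_center'))
```

```text
t 76.10 along 0.2701 normal -0.0722 z 0.4019 rot [-179.9841    0.043   159.3283] f_u 0.0 f_n 0.1 f_z 0.5 op 0.598 tq [0.0285 0.0264 0.0036]
251 325 87 164
########################################################################..
#####.....................................................................
..........................................................................
..........................................................................
..........................................................................
..........................................................................
..................####........................######........#######.......
...............###########..................###########...###########.....
..............#############...............##############.#############....
..............#############...............#############################...
.............###############..............##############.##############...
..............#############................#############.#############....
...............###########..................#
[... 1304 characters left out ...]

#.........................................................................
#.........................................................................
#.........................................................................
#.........................................................................
##........................................................................
##........................................................................
#.........................................................................
##........................................................................
#.........................................................................
[([300.9, 109.3], 0.55)]
```

```bash
python3 -c "
from h import *
print(arm.job_done())"
```

```text
the job is handed in; nothing more can be done
None
```

All three bins (one blue, two grey) hang straight and fully home on the screws, four balls show in the blue bin with none seen elsewhere, the empty beaker is upright on the tray, and the job was handed in at about 76 s of 208 s; the interface returned no verdict.

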